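# Lay the footed post down against the fixture stop

## Task

The blue tube post stands on its foot plate on the grey welding fixture. Without gripping or lifting it, push it along, still upright, until its foot plate is up against the yellow stop bar; then tip it over that bar and lower it gently, supported all the way down, so that it ends lying on its side along the fixture, the tube on the wooden rest and the foot plate still against the stop. Don't let it drop, don't disturb the ear defenders, tape roll or hammer, and finish clear of everything.

Things in the scene. Friction and masses are not known exactly. Their poses are not given: they have to be found in the camera images.
- fixture: fixed grey plate 345 x 160 x 20 mm on the bench (its x -172 to +172, y +-80 mm). Origin: on the bench surface, below the middle of the stop's rear face. x along the plate, the way the post is to be laid; z up. Plate top at z = 20 mm. The plate ends short of the laid tube's end, whose last 60 mm overhangs the bench freely, underside 55 mm above the bench
- stop (a point): middle of the top edge of the yellow stop bar's rear face (the face the foot plate comes against), 36 mm above the bench; the bar lies across the plate, fixture x 0 to 16 mm, 120 mm wide, standing 16 mm above the plate. Axes as the fixture's
- rest (a point): middle of the top of the wooden rest block, 55 mm above the bench; the block spans fixture x 115 to 165 mm and is 120 mm wide. Axes as the fixture's
- post: loose steel post, 0.65 to 0.95 kg: foot plate 100 x 100 x 6 mm, blue 30 x 30 mm square tube upright at its centre, 240 mm tall overall. Origin: centre of the foot's underside; z along the tube, x along the fixture's x within 5 degrees at the start. Starts upright on the plate, foot edge 15 to 40 mm short of the stop. Laid, its z is along the fixture's x, origin at fixture x about -6, z 70 mm
- post_toe (a point): middle of the foot plate's lower edge nearest the stop (post x = +50 mm): the edge over which the post tips; it stays down on the fixture plate throughout
- post_top (a point): centre of the top of the tube, 240 mm above the underside of the foot; laid, at fixture x about 234, z 70 mm. The centre of mass is low, about 60 mm above the underside: tipped over a foot edge the post balances at about 40 degrees and beyond that falls by itself
- ear_defenders: red ear defenders with a black band, standing on the bench beside the fixture (fixture y about +195 mm), about 70 x 136 x 120 mm; origin at the centre of their underside; not to be disturbed
- tape_roll: green roll of tape lying flat on the bench beside the fixture (fixture y about +185 mm, beside the rest), 90 mm across, 25 mm high; origin at the centre of its underside; not to be disturbed
- chip_hammer: hammer 220 mm long lying on the bench crosswise past the end of the fixture, behind the post (fixture x about -260 mm); origin under its middle, x from handle to head; not to be disturbed

How it is judged:
On the way:
1. the post stands upright with its foot plate up against the stop (within 6 mm) (angle between post's own z axis and vertical below 0.06 rad and x of post_toe in the frame of fixture between -0.006 and 0.006 m), for 0.2 s.
At the end, for the whole second after the job is handed in: the post lies level (within 3 degrees) along the fixture (within 7 degrees), its tube on the wooden rest, its foot plate within 8 mm of the stop and within 30 mm of the fixture's middle line, at rest and carried by the fixture (angle between post's own z axis and vertical between 1.52 and 1.62 rad and angle between the z axis of post and the x axis of fixture, either way round below 0.12 rad and x of post_top in the frame of fixture above 0.2 m and z of post_top in the frame of fixture between 0.062 and 0.078 m and x of post in the frame of fixture between -0.014 and 0.002 m and y of post in the frame of fixture between -0.03 and 0.03 m and linear speed of post below 0.02 m/s and contact force between post and fixture above 2 N); the robot touches nothing.
It fails at once if the post is gripped or shoved hard (the fingers press on it with more than 35 N) (contact force between the fingers and post above 35 N).
It fails at once if the post falls or drops instead of being lowered (turning faster than 2.5 rad/s) (angular speed of post above 2.5 rad/s).
It fails at once if the post is lifted (its tipping edge more than 15 mm above the fixture plate) (z of post_toe in the frame of fixture above 0.035 m).
It fails at once if the ear defenders, tape roll or hammer are disturbed (moved more than 20 mm) (distance of any of ear_defenders, tape_roll, chip_hammer from where it was at the start of the episode above 0.02 m).
It also fails if it takes over 69 s, if anything falls off the work surface, if the arm or the gripper's body presses on something with over 40 N, if the wrist force passes 120 N, or if a joint passes its speed limit or range.

## Robot

A 6-joint arm with a two-finger parallel gripper is mounted at the origin on the work surface. World frame = base frame: x ahead of the robot, y to its left, z up, the work surface at z = 0. Lengths are in m, angles in rad, forces in N, time in s.
With the tool pointing down it reaches from about 0.425 to 0.95 m from the base axis. Payload 3.5 kg.
Tool frame: the origin (TCP) lies at the very end of the fingers, on their centre line; the grasp point (between the pads) lies behind it (ctrl.grasp_offset is the z of the grasp point in the tool frame, in m); z points along the fingers, x is the direction in which the jaws open and shut, and the axes are right-handed (so a half turn about z gives the same grasp; the last joint's range is limited). The gripper opens to 85 mm and grips with 20 to 120 N. Pads are 22 mm wide; open, the fingers measure 114 mm over their backs; the gripper's body (76 mm by 85 mm) begins 54 mm behind the grasp point. The pads swing forward as they close: fully open they stand 13 mm farther back than shut.
Start: joints at [-1.351, 0.286, 1.577, -0, 1.279, -0.15], TCP at [0.244, -0.629, 0.231] pointing down, gripper open.
Joint ranges: [-2.77, 2.77], [-0.9, 2.22], [0.21, 2.48], [-1.53, 4.67], [0.24, 2.81], [-2.84, 2.84]. Speed limits (rad/s): [2.79, 2.79, 3.14, 3.14, 3.14, 3.14].

## Interface

Orientations are given as a unit quaternion [x, y, z, w].
In Python, from plant import ctrl gives the robot as it stands.
- The arm moves only by the shell command python3 -m jog 'ROWS' [FORCE]. ROWS is JSON, a list of rows, each an object with "grip": the closure, from 0 (fully open) to 1 (shut); "xyz": the shift along the tool's x, y, z in m, a list of three; "dr": the turn, a rotation vector about the tool's x, y, z in rad, a list of three. A call has 1 to 12 rows; each row is the pose to reach, as a shift and turn from the pose commanded when the call began, along the tool's axes at that moment; what a row does not reach only later rows make up. A row lasts 1/12 s, in which the tool goes at most 41.7 mm and 7.16 degrees, less where a joint would pass 70% of its speed; a pose out of reach is approached as far as the arm can. A call with a gripper value outside its range is refused whole. The fingers move at their own pace and stop on an object; FORCE is the grip in N (left out, the last holds). Time passes only in rows, so rows that repeat a pose let the fingers close. It gives the time, the measured TCP pose, the force and the opening at its end, in the units of the state.
- ctrl.get_state(): the state, without advancing time (a new reading comes with each control period).
- ctrl.read_camera(name): name is "side" or "top"; returns the picture (480x640x3 uint8, red, green, blue); there is no depth.
- ctrl.get_calibration(name): a dict with "mtx" (3x3 intrinsics, pixels), "R" (3x3) and "t" (3): a world point X has camera coordinates R X + t. Camera axes: x right, y down, z forward; pixel columns grow to the right and rows downward; lengths in m; the calibration is good to about 2 mm. A picture is of the moment at which its call begins. get_calibration takes no time and is no camera call.
- ctrl.sign_off(): hands the job in, once; it reports no verdict.
The state is a dict: "time": time; "qpos": joint angles; "dq": joint speeds; "joint_efforts": joint torques, N m; "eef_pos": TCP position; "tcp_rot": TCP orientation; "contact_force": force on the tool from outside, world axes, zero at the start; "wrist_torque": the same for the moment, N m; "opening": opening from 0.0 (shut) to 1.0 (fully open).
Only numpy, scipy, OpenCV 4.12 (cv2) and the standard library are available. Lean on these libraries where they do the work, as an engineer would, in place of code of your own. Each camera call takes 0.05 s, during which the arm holds its last target.

## Working session

There is one attempt and no reset: what is moved stays moved. The work goes in short steps, Python scripts to look and compute and a shell command to move; the robot and the scene stay as the last step left them, time stands still between calls to the robot, and variables do not carry over. Pictures are saved under pics/ and viewed, and the job is handed in when it is done.

```bash
ls; mkdir -p pics; python3 - <<'E'
from plant import ctrl
import cv2,numpy as np
s=ctrl.get_state();print(s, ctrl.grasp_offset)
for n in("side","top"):
    im=ctrl.read_camera(n);cv2.imwrite(f"pics/{n}0.png",im[:,:,::-1])
    c=ctrl.get_calibration(n);print(n,c['mtx'],c['R'],c['t'],-c['R'].T@c['t'])
E
```

```text
pics
{'time': 0.0, 'qpos': array([-1.35099812e+00,  2.87223280e-01,  1.57817132e+00,  9.24177972e-06,
        1.27862162e+00, -1.50000679e-01]), 'dq': array([-0.00021246,  0.00201554, -0.0003511 ,  0.00012036, -0.00028058,
        0.00099781]), 'joint_efforts': array([ 1.02659858e-03, -4.05977511e+01, -2.92628235e+01, -5.55326051e-05,
        5.79300613e-03,  3.50890602e-06]), 'eef_pos': array([ 0.24384754, -0.6287072 ,  0.22991185]), 'tcp_rot': array([ 0.82505255, -0.5650547 , -0.00088322, -0.00082968]), 'contact_force': array([-0.5132362 ,  0.06696773,  0.12926438]), 'wrist_torque': array([ 0.0156755 ,  0.06428569, -0.0663714 ]), 'opening': 1.0007004029474944} -0.0187
side [[457.69427617   0.         317.92780065]
 [  0.         457.69427617 244.69722671]
 [  0.           0.           1.        ]] [[-0.96776698 -0.25173949 -0.00736895]
 [-0.14668548  0.58720744 -0.79603442]
 [ 0.2047204  -0.76929491 -0.6052065 ]] [0.65848517 0.16114997 0.83285775] [0.49039559 0.71185149 0.63718419]
top [[517.347991     0.         322.57807551]
 [  0.         517.347991   229.68528389]
 [  0.           0.           1.        ]] [[-0.00786044 -0.9994966  -0.03073705]
 [-0.99171347  0.01173348 -0.12793246]
 [ 0.12822872  0.02947674 -0.99130647]] [0.12173289 0.67099628 1.00210527] [0.53789425 0.08425969 1.08297736]
```

View pics/side0.png

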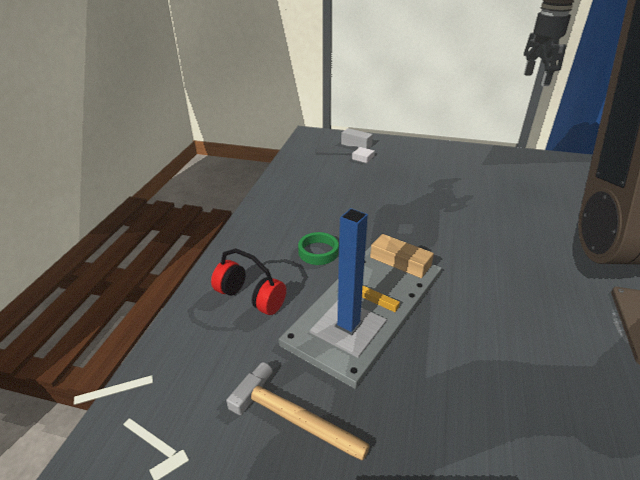

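View pics/top0.png

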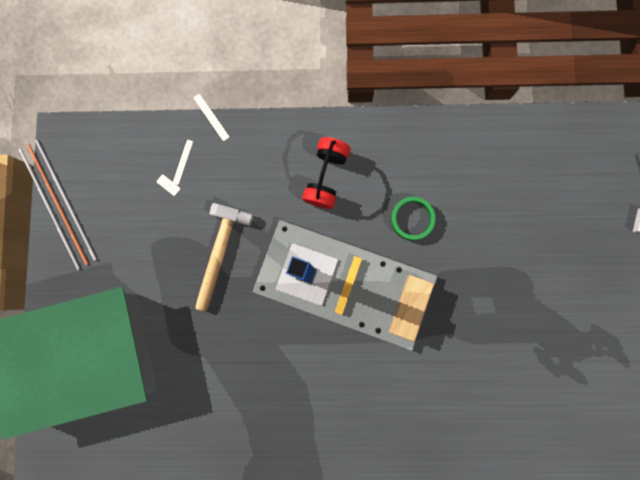

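```bash
cat > h.py <<'E'
import cv2,numpy as np
from plant import ctrl
def ray(n,uv,z):
    c=ctrl.get_calibration(n);K,R,t=c['mtx'],c['R'],c['t']
    C=-R.T@t; d=R.T@np.linalg.solve(K,np.array([uv[0],uv[1],1.]))
    return C+d*(z-C[2])/d[2]
def proj(n,X):
    c=ctrl.get_calibration(n);p=c['mtx']@(c['R']@np.asarray(X,float)+c['t']);return p[:2]/p[2]
def mask(im,lo,hi,minA=30):
    hsv=cv2.cvtColor(im,cv2.COLOR_RGB2HSV)
    m=cv2.inRange(hsv,np.array(lo),np.array(hi))
    cs,_=cv2.findContours(m,cv2.RETR_EXTERNAL,cv2.CHAIN_APPROX_NONE)
    return m,sorted([c for c in cs if cv2.contourArea(c)>minA],key=cv2.contourArea,reverse=True)
E
python3 - <<'E'
from h import *
print([a for a in dir(ctrl) if a[0]!='_'])
for n in ("top","side"):
    im=cv2.imread(f"pics/{n}0.png")[:,:,::-1].copy()
    m,cs=mask(im,(18,150,120),(30,255,255))
    print(n,'yellow',[(cv2.contourArea(c),cv2.minAreaRect(c),cv2.boxPoints(cv2.minAreaRect(c)).round(1).tolist()) for c in cs[:2]])
    m,cs=mask(im,(105,120,20),(125,255,255))
    print('blue',[(cv2.contourArea(c),cv2.boxPoints(cv2.minAreaRect(c)).round(1).tolist()) for c in cs[:3]])
im=cv2.imread("pics/top0.png")
cv2.imwrite("pics/topz.png",cv2.resize(im[205:365,240:450],None,fx=3.8,fy=3.7,interpolation=cv2.INTER_CUBIC)[:600])
im=cv2.imread("pics/side0.png")
cv2.imwrite("pics/sidez.png",cv2.resize(im[200:390,270:450],None,fx=3.1,fy=3.1,interpolation=cv2.INTER_CUBIC))
E
```

```text
['Unreachable', 'get_calibration', 'get_state', 'grasp_offset', 'read_camera', 'sign_off']
top yellow [(367.5, ((347.892333984375, 285.13848876953125), (7.543922424316406, 58.465396881103516), 19.440034866333008), [[334.6000061035156, 311.3999938964844], [354.1000061035156, 256.29998779296875], [361.20001220703125, 258.79998779296875], [341.70001220703125, 314.0]])]
blue [(154.5, [[286.79998779296875, 272.3999938964844], [294.79998779296875, 256.3999938964844], [317.6000061035156, 267.79998779296875], [309.6000061035156, 283.79998779296875]])]
side yellow [(189.0, ((387.9072570800781, 302.45880126953125), (19.900785446166992, 11.270342826843262), 23.96249008178711), [[376.5, 303.6000061035156], [381.1000061035156, 293.29998779296875], [399.29998779296875, 301.3999938964844], [394.70001220703125, 311.6000061035156]]), (48.0, ((365.5, 292.0), (12.0, 7.0), 90.0), [[362.0, 286.0], [369.0, 286.0], [369.0, 298.0], [362.0, 298.0]])]
blue [(6019.0, [[545.7999877929688, 148.89999389648438], [582.9000244140625, -10.100000381469727], [627.7000122070312, 0.4000000059604645], [590.5999755859375, 159.39999389648438]]), (2516.0, [[332.79998779296875, 329.8999938964844], [340.3999938964844, 210.5], [367.1000061035156, 212.1999969482422], [359.5, 331.6000061035156]])]
```

```bash
ls pics
```

```text
side0.png
sidez.png
top0.png
topz.png
```

View pics/topz.png

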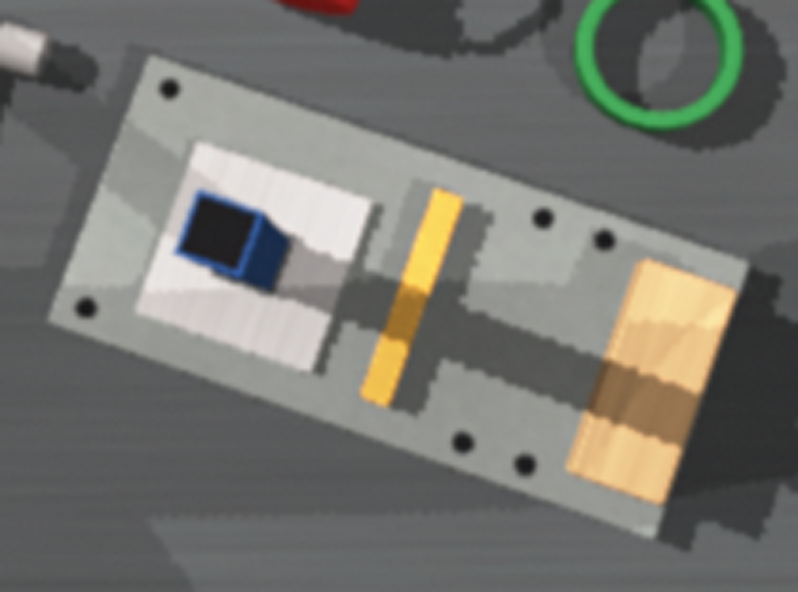

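View pics/sidez.png

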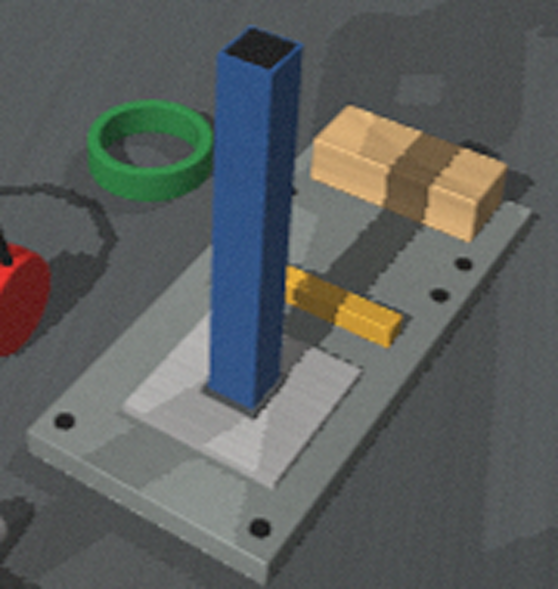

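```bash
python3 - <<'E'
from h import *
def W(pts,z): return np.array([ray("top",(x/3.8+240,y/3.7+205),z) for x,y in pts])
def fit(name,model,pts,z):
    w=W(pts,z)[:,:2];m=np.array(model,float)
    mc,wc=m.mean(0),w.mean(0);H=(m-mc).T@(w-wc);a=np.arctan2(H[0,1]-H[1,0],H[0,0]+H[1,1])
    R=np.array([[np.cos(a),-np.sin(a)],[np.sin(a),np.cos(a)]]);o=wc-R@mc
    print(name,'origin',o.round(4),'ang',round(a,4),'res mm',(1e3*(m@R.T+o-w)).round(1).tolist());return o,a
P=.1725
f=fit('plate',[(-P,.08),(P,.08),(P,-.08),(-P,-.08)],[(148,55),(748,265),(655,540),(48,320)],.02)
fit('stop',[(0,.06),(.016,.06),(.016,-.06),(0,-.06)],[(435,188),(463,196),(390,407),(360,397)],.036)
fit('rest',[(.115,.06),(.165,.06),(.165,-.06),(.115,-.06)],[(640,260),(738,292),(663,503),(568,468)],.055)
fit('foot',[(-.05,.05),(.05,.05),(.05,-.05),(-.05,-.05)],[(195,142),(375,203),(315,372),(135,312)],.026)
fit('tubetop',[(-.015,.015),(.015,.015),(.015,-.015),(-.015,-.015)],[(200,190),(265,212),(240,275),(178,255)],.26)
# side view
def S(x,y,z):return ray("side",(x/3.1+270,y/3.1+200),z).round(4)
print('side plate', S(30,435,.02),S(532,213,.02),S(265,568,.02))
print('side foot',S(122,408,.026),S(362,370,.026),S(275,487,.026)); print('side stop near end',S(405,322,.036), 'top',S(260,47,.26))
for z in(0,.3): print('green corner',z,ray("top",(125,288),z),ray("top",(146,400),z))
print('ear',[ray("top",p,0) for p in[(320,195),(333,150)]],'tape',ray("top",(413,218),.02),'ham',ray("top",(232,213),.02),ray("top",(203,308),.02))
E
```

```text
plate origin [0.5628 0.0722] ang -1.9276 res mm [[1.0, -0.7], [1.2, -1.3], [-0.9, 0.5], [-1.2, 1.5]]
stop origin [0.5631 0.0717] ang -1.9158 res mm [[0.3, 0.2], [-0.5, -0.1], [0.1, 0.2], [0.1, -0.4]]
rest origin [0.5639 0.0729] ang -1.9279 res mm [[1.6, -2.1], [1.6, 1.0], [-1.2, 1.0], [-2.0, -0.0]]
foot origin [0.5831 0.1481] ang -1.9096 res mm [[-0.1, -1.7], [1.6, 1.0], [-0.6, 1.3], [-0.8, -0.7]]
tubetop origin [0.5834 0.1482] ang -1.912 res mm [[0.6, 0.4], [0.3, -0.5], [-1.1, -1.1], [0.2, 1.2]]
side plate [0.6945 0.211  0.02  ] [ 0.4291 -0.0552  0.02  ] [0.5494 0.2656 0.02  ]
side foot [0.648 0.184 0.026] [0.5196 0.1212 0.026 ] [0.5533 0.218  0.026 ]
side stop near end [0.4996 0.0857 0.036 ] top [0.5844 0.1492 0.26  ]
green corner 0 [0.55908137 0.53370351 0.        ] [0.33084684 0.48072317 0.        ]
green corner 0.3 [0.55321224 0.40920123 0.3       ] [0.38820189 0.3708972  0.3       ]
ear [array([ 7.52551520e-01,  1.21371053e-01, -2.22044605e-16]), array([0.85070618, 0.09265277, 0.        ])] tape [ 0.69754005 -0.07134871  0.02      ] ham [0.71284423 0.30522638 0.02      ] [0.5166284  0.36205896 0.02      ]
```

```bash
python3 -m jog '[{"grip":1,"xyz":[-0.015,-0.02,-0.03],"dr":[0,0,0.06]},{"grip":1,"xyz":[-0.03,-0.04,-0.06],"dr":[0,0,0.14]},{"grip":1,"xyz":[-0.045,-0.06,-0.08],"dr":[0,0,0.22]},{"grip":1,"xyz":[-0.06,-0.08,-0.1],"dr":[0,0,0.3]},{"grip":1,"xyz":[-0.075,-0.1,-0.12],"dr":[0,0,0.38]},{"grip":1,"xyz":[-0.09,-0.12,-0.14],"dr":[0,0,0.46]},{"grip":1,"xyz":[-0.1,-0.14,-0.16],"dr":[0,0,0.54]},{"grip":1,"xyz":[-0.115,-0.16,-0.17],"dr":[0,0,0.62]},{"grip":1,"xyz":[-0.13,-0.18,-0.18],"dr":[0,0,0.7]},{"grip":1,"xyz":[-0.145,-0.2,-0.19],"dr":[0,0,0.724]},{"grip":1,"xyz":[-0.155,-0.22,-0.2],"dr":[0,0,0.724]},{"grip":1,"xyz":[-0.158,-0.228,-0.2],"dr":[0,0,0.724]}]'
cat > log.py <<'E'
from plant import ctrl
import json
s=ctrl.get_state();r={k:(v.tolist() if hasattr(v,'tolist') else v) for k,v in s.items()}
open('log.jsonl','a').write(json.dumps(r)+"\n")
from scipy.spatial.transform import Rotation as Ro
import numpy as np
np.set_printoptions(precision=4,suppress=True)
R=Ro.from_quat(s['tcp_rot']).as_matrix()
a=-1.926;ex=np.array([np.cos(a),np.sin(a),0]);ey=np.array([-np.sin(a),np.cos(a),0]);B=np.array([ex,ey,[0,0,1]])
p=s['eef_pos']-np.array([.563,.072,0])
print('t',round(s['time'],2),'q',s['qpos'],'p',s['eef_pos'],'op',round(s['opening'],3))
print('fix p',B@p,'toolaxes in fixture cols\n',B@R,'\nF fix',B@s['contact_force'])
E
python3 log.py
```

```text
time: 1.1
eef_pos: [0.4011, -0.3978, 0.4339]
tcp_rot: [-0.573, 0.82, -0.002, 0.0]
contact_force: [0.9, -0.6, -0.5]
opening: 0.0
t 1.1 q [-0.9613 -0.0407  1.575   0.0009  1.6034  0.9611] p [ 0.4011 -0.3978  0.4339] op 0.0
fix p [0.4968 0.0116 0.4339] toolaxes in fixture cols
 [[ 1.      0.0036  0.0015]
 [ 0.0036 -1.      0.0037]
 [ 0.0015 -0.0037 -1.    ]] 
F fix [ 0.2706  1.0125 -0.4772]
```

```bash
python3 -m jog '[{"grip":1,"xyz":[-0.035,0,0],"dr":[0,0.03,0]},{"grip":1,"xyz":[-0.07,0,0],"dr":[0,0.06,0]},{"grip":1,"xyz":[-0.105,0,0],"dr":[0,0.1,0]},{"grip":1,"xyz":[-0.14,0,0],"dr":[0,0.14,0]},{"grip":1,"xyz":[-0.175,0,0],"dr":[0,0.18,0]},{"grip":1,"xyz":[-0.21,0,0],"dr":[0,0.22,0]},{"grip":1,"xyz":[-0.245,0,0],"dr":[0,0.26,0]},{"grip":1,"xyz":[-0.28,0,0],"dr":[0,0.3,0]},{"grip":1,"xyz":[-0.315,0,0],"dr":[0,0.34,0]},{"grip":1,"xyz":[-0.35,0,0],"dr":[0,0.37,0]},{"grip":1,"xyz":[-0.38,0,0],"dr":[0,0.4,0]},{"grip":1,"xyz":[-0.4,0,0],"dr":[0,0.4,0]}]'
python3 log.py
```

```text
time: 2.1
eef_pos: [0.5389, -0.0217, 0.4291]
tcp_rot: [-0.562, 0.803, -0.113, -0.164]
contact_force: [0.7, -0.6, -1.0]
opening: -0.0
t 2.1 q [-0.055  -0.0091  1.587  -0.3845  1.6811  1.8459] p [ 0.5389 -0.0217  0.4291] op -0.0
fix p [0.0962 0.0099 0.4291] toolaxes in fixture cols
 [[ 0.9205  0.0044  0.3907]
 [ 0.0053 -1.     -0.0012]
 [ 0.3907  0.0032 -0.9205]] 
F fix [ 0.3635  0.869  -0.9773]
```

```bash
cat > kin.py <<'E'
import numpy as np, json
from scipy.optimize import least_squares
from scipy.spatial.transform import Rotation as Ro
Rz=lambda a:Ro.from_euler('z',a).as_matrix();Ry=lambda a:Ro.from_euler('y',a).as_matrix()
LO=np.array([-2.77,-.9,.21,-1.53,.24,-2.84]);HI=np.array([2.77,2.22,2.48,4.67,2.81,2.84])
def fk(q,g):
    d1,a1,L2,a3,L3,Lt=g
    R=Rz(q[0]);p=np.array([0,0,d1])+R@[a1,0,0];R=R@Ry(q[1]);p=p+R@[0,0,L2];R=R@Ry(q[2]);p=p+R@[a3,0,L3]
    w=p;R=R@Rz(q[3])@Ry(q[4]);p=p+R@[0,0,Lt];return p,R@Rz(q[5]+np.pi),w
S=[dict(qpos=[-1.35099812e+00,2.87223280e-01,1.57817132e+00,9.24177972e-06,1.27862162e+00,-1.50000679e-01],eef_pos=[0.24384754,-0.6287072,0.22991185],tcp_rot=[0.82505255,-0.5650547,-0.00088322,-0.00082968])]
S+=[json.loads(l) for l in open('log.jsonl')]
def res(g): return np.concatenate([fk(s['qpos'],g)[0]-s['eef_pos'] for s in S]+[.002*(g-np.array([.35,0,.45,0,.45,.25]))])
G=least_squares(res,[.35,0,.45,0,.45,.25]).x
def ik(p,R,q0,free=False):
    f=lambda q:np.concatenate([(fk(q,G)[0]-p)*5,(Ro.from_matrix(fk(q,G)[1].T@R)).as_rotvec()])
    r=least_squares(f,np.clip(q0,LO+.01,HI-.01),bounds=(LO,HI));return r.x,np.abs(r.fun).max()
a=-1.926;B=np.array([[np.cos(a),np.sin(a),0],[-np.sin(a),np.cos(a),0],[0,0,1]]);FO=np.array([.563,.072,0])
def pose(fx,fy,fz,th,half=0):
    # th: tilt, tool z=(sin th,0,-cos th); th=0 down x=ex
    R=np.array([[np.cos(th),0,np.sin(th)],[0,-1,0],[np.sin(th),0,-np.cos(th)]])
    return FO+B.T@[fx,fy,fz], B.T@R@Rz(np.pi*half)
if __name__=="__main__":
    np.set_printoptions(precision=3,suppress=True)
    print(G, np.abs(res(G)[:-6]).max(), [Ro.from_matrix(fk(s['qpos'],G)[1].T@Ro.from_quat(s['tcp_rot']).as_matrix()).magnitude().round(4) for s in S])
    for half in(0,1):
        q=np.array(S[-1]['qpos'])
        if half: q[5]-=np.pi
        for pz in[(-.2,0,.35,.5),(-.2,0,.2,.75),(-.12,-.0075,.06,.75),(-.06,-.0075,.06,.75),(-.06,0,.3,.4),(-.05,-.0075,.24,0)]+[(None,k) for k in np.linspace(0,np.pi/2,7)]+[(.40,0,.07,-np.pi/2)]:
            if pz[0] is None:
                k=pz[1];h=.215 # tcp point on post axis
                c=np.array([0,0,.02])+np.array([-.05*np.cos(k)+h*np.sin(k),0,.05*np.sin(k)+h*np.cos(k)])
                pz=(c[0],-.0075,c[2],-k)
            p,R=pose(*pz,half);q,e=ik(p,R,q);print(half,np.array(pz),q,'err',round(e,4),'wrist',B@(fk(q,G)[2]-FO))
E
python3 kin.py
```

```text
Traceback (most recent call last):
  File "kin.py", line 24, in <module>
    print(G, np.abs(res(G)[:-6]).max(), [Ro.from_matrix(fk(s['qpos'],G)[1].T@Ro.from_quat(s['tcp_rot']).as_matrix()).magnitude().round(4) for s in S])
                                         ^^^^^^^^^^^^^^^^^^^^^^^^^^^^^^^^^^^^^^^^^^^^^^^^^^^^^^^^^^^^^^^^^^^^^^^^^^^^^^^^^^^^^^^^^^^^^
AttributeError: 'float' object has no attribute 'round'
```

```bash
sed -i 's/\.magnitude()\.round(4)/.magnitude()/' kin.py; python3 kin.py
```

```text
[-0.039 -0.03   2.878  2.429  0.613 -0.012] 0.09847083863197265 [8.631433417201779e-09, 3.468362592791315e-16, 4.545580134729513e-16]
0 [-0.2   0.    0.35  0.5 ] [ 0.383  0.121  1.552 -0.373  1.804  2.284] err 0.0 wrist [-0.194  0.     0.339]
0 [-0.2   0.    0.2   0.75] [ 0.38   0.327  1.578 -0.541  1.764  2.347] err 0.0 wrist [-0.192  0.     0.191]
0 [-0.12  -0.007  0.06   0.75 ] [ 0.293  0.564  1.616 -0.577  1.489  2.426] err 0.0 wrist [-0.112 -0.007  0.051]
0 [-0.06  -0.007  0.06   0.75 ] [ 0.211  0.587  1.632 -0.621  1.42   2.393] err 0.0 wrist [-0.052 -0.007  0.051]
0 [-0.06  0.    0.3   0.4 ] [ 0.209  0.182  1.594 -0.335  1.586  2.168] err 0.0 wrist [-0.055 -0.     0.289]
0 [-0.05  -0.007  0.24   0.   ] [ 0.209  0.282  1.61  -0.     1.25   2.135] err 0.0 wrist [-0.05  -0.008  0.228]
0 [-0.05  -0.007  0.235 -0.   ] [ 0.209  0.29   1.611 -0.     1.241  2.135] err 0.0 wrist [-0.05  -0.008  0.223]
0 [ 0.007 -0.007  0.241 -0.262] [0.127 0.284 1.621 0.257 1.127 1.955] err 0.0 wrist [ 0.004 -0.008  0.229]
0 [ 0.064 -0.007  0.231 -0.524] [0.038 0.303 1.632 0.557 1.062 1.722] err 0.0 wr
[... 1461 characters left out ...]
[ 0.004 -0.008  0.229]
1 [ 0.064 -0.007  0.231 -0.524] [ 0.038  0.303  1.632  0.557  1.062 -1.419] err 0.0 wrist [ 0.058 -0.008  0.221]
1 [ 0.117 -0.007  0.207 -0.785] [-0.051  0.349  1.644  0.88   1.067 -1.682] err 0.0 wrist [ 0.108 -0.008  0.199]
1 [ 0.161 -0.007  0.171 -1.047] [-0.131  0.423  1.655  1.184  1.147 -1.934] err 0.0 wrist [ 0.151 -0.008  0.165]
1 [ 0.195 -0.007  0.124 -1.309] [-0.194  0.52   1.665  1.443  1.291 -2.145] err 0.0 wrist [ 0.183 -0.008  0.121]
1 [ 0.215 -0.007  0.07  -1.571] [-0.233  0.63   1.672  1.652  1.48  -2.307] err 0.0 wrist [ 0.203 -0.007  0.07 ]
1 [ 0.4    0.     0.07  -1.571] [-0.598  0.61   1.663  1.412  1.755 -2.288] err 0.0 wrist [ 0.388 -0.     0.07 ]
```

```bash
sed -i 's/d1,a1,L2,a3,L3,Lt=g/d1,a1,L2,a3,L3,Lt,b=g/; s/@\[a1,0,0\]/@[a1,b,0]/; s/\.45,\.25\]/.45,.25,.1]/g; s/\[:-6\]/[:-7]/' kin.py; python3 kin.py
```

```text
[0.24  0.    0.442 0.02  0.572 0.249 0.101] 4.545070406591911e-06 [8.631433417201779e-09, 3.468362592791315e-16, 4.545580134729513e-16]
0 [-0.2   0.    0.35  0.5 ] [ 0.372  0.455  1.201 -0.378  1.816  2.267] err 0.0 wrist [-0.32  -0.     0.569]
0 [-0.2   0.    0.2   0.75] [ 0.419  0.654  1.256 -0.521  1.779  2.382] err 0.0 wrist [-0.37  -0.     0.382]
0 [-0.12  -0.007  0.06   0.75 ] [ 0.349  0.676  1.502 -0.547  1.516  2.464] err 0.0 wrist [-0.29  -0.007  0.242]
0 [-0.06  -0.007  0.06   0.75 ] [ 0.283  0.598  1.626 -0.584  1.449  2.444] err 0.0 wrist [-0.23  -0.007  0.242]
0 [-0.06  0.    0.3   0.4 ] [ 0.187  0.212  1.577 -0.34   1.568  2.151] err 0.0 wrist [-0.157  0.     0.53 ]
0 [-0.05  -0.007  0.24   0.   ] [ 0.036  0.085  1.792 -0.     1.264  1.962] err 0.0 wrist [-0.05  -0.007  0.489]
0 [-0.05  -0.007  0.235 -0.   ] [ 0.036  0.089  1.797 -0.     1.255  1.962] err 0.0 wrist [-0.05  -0.007  0.484]
0 [ 0.007 -0.007  0.241 -0.262] [-0.178 -0.034  1.929  0.275  1.213  1.656] err 0.0 wrist [ 0.072 -0.008  0.481]
0 [ 0.064 -0.007  0.231 -0.524] [-0.409 -0.073  2.03   0.551  1.264  1.3
[... 1475 characters left out ...]
[ 0.072 -0.008  0.481]
1 [ 0.064 -0.007  0.231 -0.524] [-0.409 -0.073  2.03   0.551  1.264 -1.816] err 0.0 wrist [ 0.189 -0.008  0.447]
1 [ 0.117 -0.007  0.207 -0.785] [-0.62  -0.006  2.092  0.768  1.383 -2.115] err 0.0 wrist [ 0.293 -0.008  0.384]
1 [ 0.161 -0.007  0.171 -1.047] [-0.781  0.161  2.104  0.91   1.526 -2.365] err 0.0 wrist [ 0.377 -0.008  0.295]
1 [ 0.195 -0.007  0.124 -1.309] [-0.883  0.4    2.066  0.995  1.673 -2.568] err 0.0 wrist [ 0.436 -0.008  0.188]
1 [ 0.215 -0.007  0.07  -1.571] [-0.931  0.674  1.983  1.05   1.827 -2.726] err 0.0 wrist [ 0.464 -0.008  0.07 ]
1 [ 0.4    0.     0.07  -1.571] [-1.17   0.792  1.741  0.855  2.    -2.695] err 0.0 wrist [ 0.649 -0.     0.07 ]
```

```bash
python3 -m jog '[{"grip":1,"xyz":[-0.03,0.002,-0.013],"dr":[0,0.03,0]},{"grip":1,"xyz":[-0.065,0.004,-0.027],"dr":[0,0.07,0]},{"grip":1,"xyz":[-0.1,0.006,-0.042],"dr":[0,0.11,0]},{"grip":1,"xyz":[-0.135,0.008,-0.057],"dr":[0,0.15,0]},{"grip":1,"xyz":[-0.17,0.01,-0.072],"dr":[0,0.19,0]},{"grip":1,"xyz":[-0.205,0.012,-0.087],"dr":[0,0.23,0]},{"grip":1,"xyz":[-0.24,0.014,-0.102],"dr":[0,0.27,0]},{"grip":1,"xyz":[-0.27,0.0175,-0.115],"dr":[0,0.3,0]},{"grip":1,"xyz":[-0.3,0.0175,-0.125],"dr":[0,0.33,0]},{"grip":1,"xyz":[-0.33,0.0175,-0.105],"dr":[0,0.35,0]},{"grip":1,"xyz":[-0.345,0.0175,-0.07],"dr":[0,0.35,0]},{"grip":1,"xyz":[-0.36,0.0175,-0.035],"dr":[0,0.35,0]}]'
python3 log.py
```

```text
time: 3.1
eef_pos: [0.6421, 0.3067, 0.3198]
tcp_rot: [-0.533, 0.763, -0.21, -0.301]
contact_force: [0.4, -0.4, 0.8]
opening: -0.005
t 3.1 q [ 0.4669  0.655   1.0367 -0.5345  1.9894  2.3052] p [0.6421 0.3067 0.3198] op -0.005
fix p [-0.2476 -0.0075  0.3198] toolaxes in fixture cols
 [[ 0.7315  0.0032  0.6819]
 [ 0.0028 -1.      0.0017]
 [ 0.6819  0.0006 -0.7315]] 
F fix [0.2523 0.5571 0.8217]
```

```bash
python3 -m jog '[{"grip":1,"xyz":[-0.01,0,0.025],"dr":[0,0,0]},{"grip":1,"xyz":[-0.023,0,0.054],"dr":[0,0,0]},{"grip":1,"xyz":[-0.036,0,0.084],"dr":[0,0,0]},{"grip":1,"xyz":[-0.049,0,0.115],"dr":[0,0,0]},{"grip":1,"xyz":[-0.062,0,0.145],"dr":[0,0,0]},{"grip":1,"xyz":[-0.075,0,0.175],"dr":[0,0,0]},{"grip":1,"xyz":[-0.088,0,0.205],"dr":[0,0,0]},{"grip":1,"xyz":[-0.1,0,0.235],"dr":[0,0,0]},{"grip":1,"xyz":[-0.109,0,0.256],"dr":[0,0,0]},{"grip":1,"xyz":[-0.114,0,0.268],"dr":[0,0,0]},{"grip":1,"xyz":[-0.114,0,0.268],"dr":[0,0,0]},{"grip":1,"xyz":[-0.114,0,0.268],"dr":[0,0,0]}]'
python3 log.py
python3 - <<'E'
from h import *
for n in("side","top"): cv2.imwrite(f"pics/{n}1.png",ctrl.read_camera(n)[:,:,::-1])
E
```

```text
time: 4.1
eef_pos: [0.607, 0.2118, 0.049]
tcp_rot: [-0.532, 0.763, -0.209, -0.301]
contact_force: [0.5, 0.1, 0.0]
opening: 0.0
t 4.1 q [ 0.3758  0.7282  1.4415 -0.5332  1.5353  2.4775] p [0.607  0.2118 0.049 ] op 0.0
fix p [-0.1464 -0.0073  0.049 ] toolaxes in fixture cols
 [[ 0.7308  0.0008  0.6826]
 [ 0.0013 -1.     -0.0003]
 [ 0.6826  0.0011 -0.7308]] 
F fix [-0.3164  0.46    0.0107]
```

View pics/side1.png

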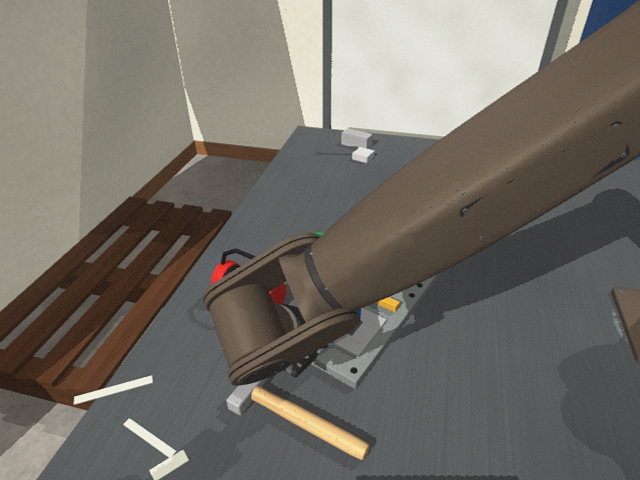

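View pics/top1.png

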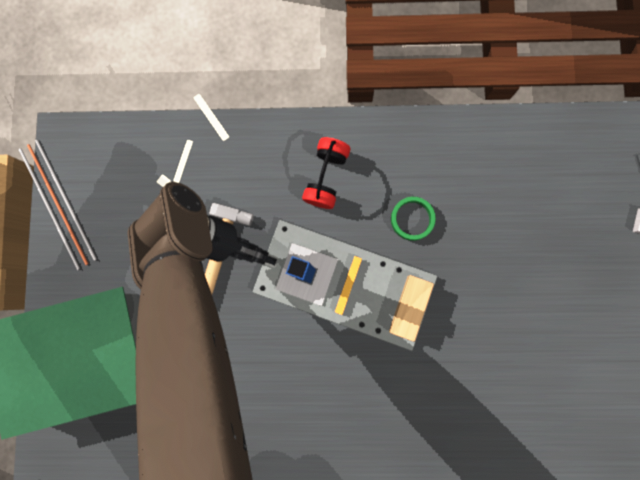

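```bash
python3 -m jog '[{"grip":1,"xyz":[0.0088,0,0.0082],"dr":[0,0,0]},{"grip":1,"xyz":[0.0176,0,0.0164],"dr":[0,0,0]},{"grip":1,"xyz":[0.0249,0,0.0232],"dr":[0,0,0]},{"grip":1,"xyz":[0.0278,0,0.0259],"dr":[0,0,0]},{"grip":1,"xyz":[0.03,0,0.0279],"dr":[0,0,0]},{"grip":1,"xyz":[0.0322,0,0.03],"dr":[0,0,0]},{"grip":1,"xyz":[0.0337,0,0.0314],"dr":[0,0,0]},{"grip":1,"xyz":[0.0351,0,0.0327],"dr":[0,0,0]},{"grip":1,"xyz":[0.0366,0,0.0341],"dr":[0,0,0]},{"grip":1,"xyz":[0.038,0,0.0354],"dr":[0,0,0]},{"grip":1,"xyz":[0.0395,0,0.0368],"dr":[0,0,0]},{"grip":1,"xyz":[0.041,0,0.0382],"dr":[0,0,0]}]'
python3 log.py
cat > look.py <<'E'
from h import *;import sys
im=ctrl.read_camera("top")[:,:,::-1]
cv2.imwrite(f"pics/{sys.argv[1]}.png",cv2.resize(im[205:365,240:450],None,fx=3.8,fy=3.7,interpolation=cv2.INTER_CUBIC)[:600])
E
python3 look.py t2
```

```text
time: 5.2
eef_pos: [0.589, 0.1619, 0.0501]
tcp_rot: [-0.533, 0.764, -0.209, -0.298]
contact_force: [2.1, 5.7, 1.7]
opening: -0.006
t 5.2 q [ 0.3198  0.6513  1.5612 -0.5634  1.4672  2.4618] p [0.589  0.1619 0.0501] op -0.006
fix p [-0.0933 -0.0069  0.0501] toolaxes in fixture cols
 [[ 0.7355  0.0027  0.6775]
 [ 0.0003 -1.      0.0036]
 [ 0.6775 -0.0025 -0.7355]] 
F fix [-6.0464  0.0351  1.7347]
```

View pics/t2.png

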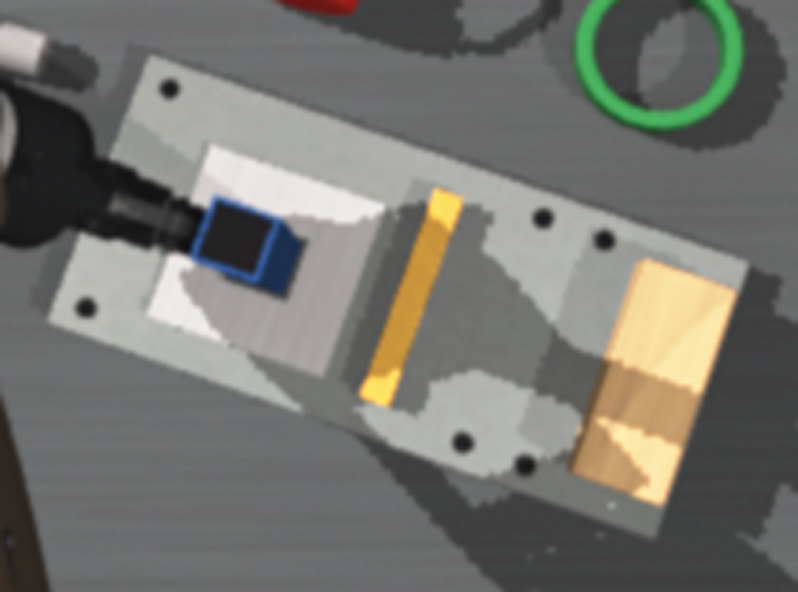

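```bash
python3 -m jog '[{"grip":1,"xyz":[0.0011,0,0.001],"dr":[0,0,0]},{"grip":1,"xyz":[0.0022,0,0.002],"dr":[0,0,0]},{"grip":1,"xyz":[0.0033,0,0.0031],"dr":[0,0,0]},{"grip":1,"xyz":[0.0044,0,0.0041],"dr":[0,0,0]},{"grip":1,"xyz":[0.0055,0,0.0051],"dr":[0,0,0]},{"grip":1,"xyz":[0.0066,0,0.0061],"dr":[0,0,0]},{"grip":1,"xyz":[0.0077,0,0.0072],"dr":[0,0,0]},{"grip":1,"xyz":[0.0088,0,0.0082],"dr":[0,0,0]},{"grip":1,"xyz":[0.0099,0,0.0092],"dr":[0,0,0]},{"grip":1,"xyz":[0.011,0,0.0102],"dr":[0,0,0]},{"grip":1,"xyz":[0.0121,0,0.0113],"dr":[0,0,0]},{"grip":1,"xyz":[0.0132,0,0.0123],"dr":[0,0,0]}]'
python3 log.py; python3 look.py t3
```

```text
time: 6.25
eef_pos: [0.5828, 0.1449, 0.0501]
tcp_rot: [-0.533, 0.764, -0.209, -0.298]
contact_force: [2.5, 4.8, 0.6]
opening: -0.002
t 6.25 q [ 0.2997  0.6285  1.5977 -0.5749  1.4471  2.4558] p [0.5828 0.1449 0.0501] op -0.002
fix p [-0.0753 -0.0068  0.0501] toolaxes in fixture cols
 [[ 0.7355  0.0027  0.6775]
 [ 0.0002 -1.      0.0037]
 [ 0.6775 -0.0026 -0.7355]] 
F fix [-5.3479  0.7183  0.5843]
```

View pics/t3.png

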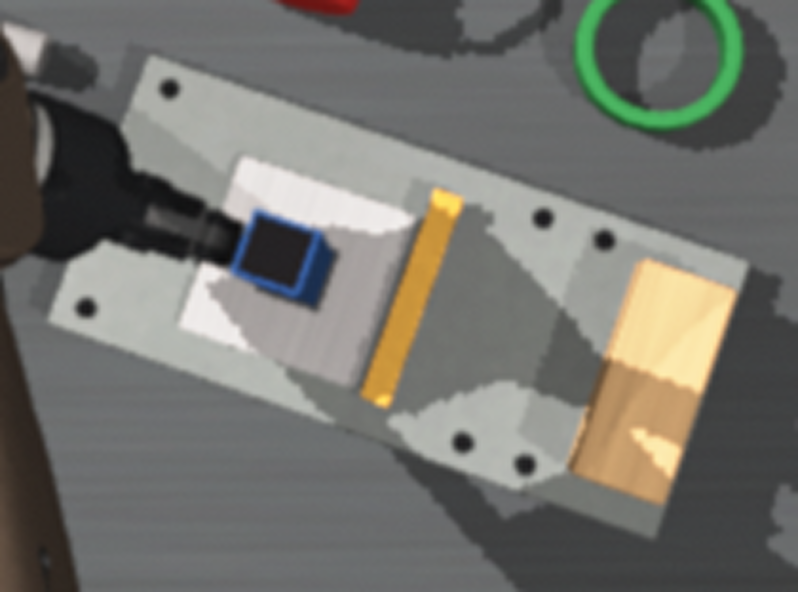

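```bash
python3 -m jog '[{"grip":1,"xyz":[0.0006,0,0.0005],"dr":[0,0,0]},{"grip":1,"xyz":[0.0011,0,0.001],"dr":[0,0,0]},{"grip":1,"xyz":[0.0016,0,0.0015],"dr":[0,0,0]},{"grip":1,"xyz":[0.0022,0,0.002],"dr":[0,0,0]}]'
python3 log.py | tail -1
python3 -m jog '[{"grip":1,"xyz":[0.0004,0,0.0004],"dr":[0,0,0]},{"grip":1,"xyz":[0.0008,0,0.0007],"dr":[0,0,0]},{"grip":1,"xyz":[0.0011,0,0.001],"dr":[0,0,0]}]'; python3 log.py;python3 look.py t4
```

```text
time: 6.63
eef_pos: [0.5818, 0.1422, 0.0501]
tcp_rot: [-0.533, 0.764, -0.209, -0.298]
contact_force: [1.9, 6.1, 0.6]
opening: -0.002
F fix [-6.3959 -0.3771  0.6444]
time: 6.88
eef_pos: [0.5815, 0.1412, 0.0501]
tcp_rot: [-0.533, 0.764, -0.209, -0.297]
contact_force: [2.4, 7.9, 1.2]
opening: 0.005
t 6.88 q [ 0.295   0.6228  1.6061 -0.577   1.4415  2.4541] p [0.5815 0.1412 0.0501] op 0.005
fix p [-0.0713 -0.0067  0.0501] toolaxes in fixture cols
 [[ 0.7364  0.0028  0.6765]
 [ 0.0001 -1.      0.004 ]
 [ 0.6766 -0.0029 -0.7364]] 
F fix [-8.253  -0.5033  1.163 ]
```

View pics/t4.png

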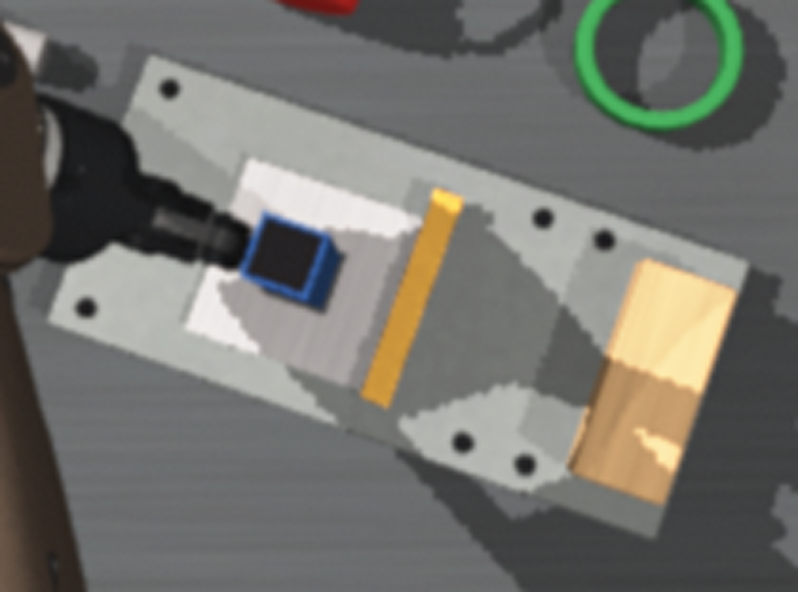

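```bash
python3 -m jog '[{"grip":1,"xyz":[-0.008,0,-0.0075],"dr":[0,0,0]},{"grip":1,"xyz":[-0.026,0,-0.024],"dr":[0,0,0]},{"grip":1,"xyz":[-0.044,0,-0.041],"dr":[0,0,0]},{"grip":0.43,"xyz":[-0.03,0,-0.056],"dr":[0,0,0]},{"grip":0.43,"xyz":[-0.005,0,-0.083],"dr":[0,0,0]},{"grip":0.43,"xyz":[0.02,0,-0.11],"dr":[0,0,0]},{"grip":0.43,"xyz":[0.045,0,-0.137],"dr":[0,0,0]},{"grip":0.43,"xyz":[0.07,0,-0.164],"dr":[0,0,0]},{"grip":0.43,"xyz":[0.095,0,-0.191],"dr":[0,0,0]},{"grip":0.43,"xyz":[0.12,0,-0.217],"dr":[0,0,0]},{"grip":0.43,"xyz":[0.145,0,-0.244],"dr":[0,0,0]},{"grip":0.43,"xyz":[0.16,0,-0.26],"dr":[0,0,0]}]'
python3 log.py; python3 look.py t5; python3 - <<'E'
from h import *
cv2.imwrite("pics/s5.png",ctrl.read_camera("side")[:,:,::-1])
E
```

```text
time: 7.93
eef_pos: [0.6012, 0.1956, 0.3541]
tcp_rot: [-0.531, 0.765, -0.21, -0.298]
contact_force: [-0.6, 0.3, 0.9]
opening: 0.567
t 7.93 q [ 0.3586  0.4166  1.3087 -0.5773  1.9007  2.232 ] p [0.6012 0.1956 0.3541] op 0.567
fix p [-0.1292 -0.0072  0.3541] toolaxes in fixture cols
 [[ 0.7335  0.0008  0.6797]
 [-0.0025 -1.      0.0039]
 [ 0.6797 -0.0046 -0.7335]] 
F fix [-0.0377 -0.6863  0.8705]
```

View pics/t5.png

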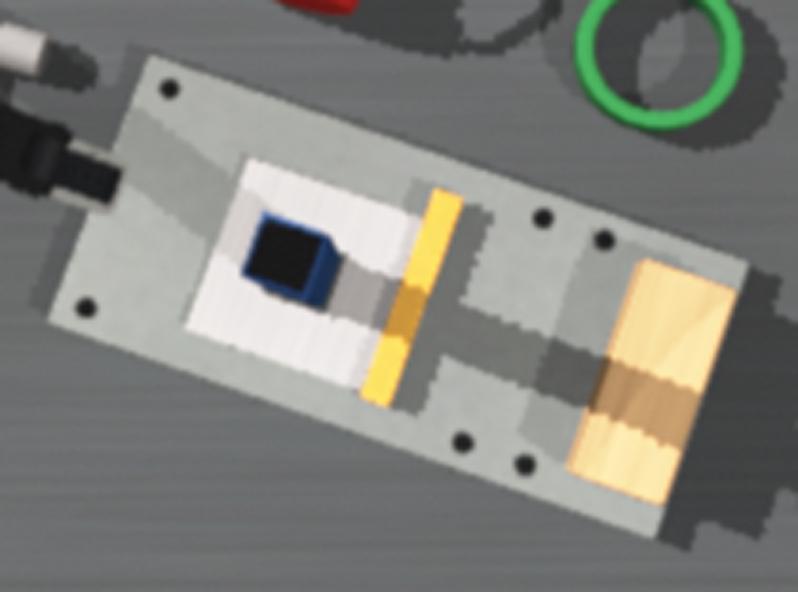

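View pics/s5.png

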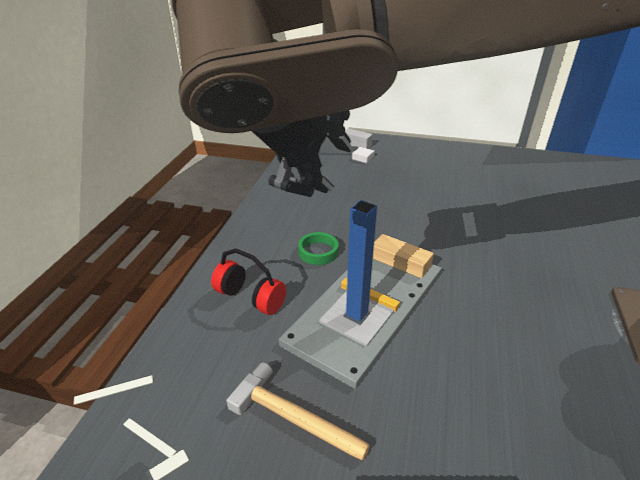

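```bash
python3 - <<'E'
from h import *
from kin import B,FO
w=np.mean([ray("top",(x/3.8+240,y/3.7+205),.26) for x,y in[(265,211),(333,234),(308,300),(242,272)]],0)
print(B@(w-FO))
w=[ray("top",(x/3.8+240,y/3.7+205),.026) for x,y in[(247,157),(184,327)]]
for p in w: print(B@(p-FO))
E
```

```text
[-0.04930212 -0.00653509  0.26      ]
[-0.1012838   0.04273323  0.026     ]
[-0.10075496 -0.05668797  0.026     ]
```

```bash
python3 -m jog '[{"grip":0.43,"xyz":[0.005,0,0.005],"dr":[0,-0.06,0]},{"grip":0.43,"xyz":[0.011,0,0.012],"dr":[0,-0.15,0]},{"grip":0.43,"xyz":[0.018,0,0.019],"dr":[0,-0.25,0]},{"grip":0.43,"xyz":[0.025,0,0.027],"dr":[0,-0.35,0]},{"grip":0.43,"xyz":[0.032,0,0.034],"dr":[0,-0.45,0]},{"grip":0.43,"xyz":[0.039,0,0.041],"dr":[0,-0.55,0]},{"grip":0.43,"xyz":[0.046,0,0.049],"dr":[0,-0.65,0]},{"grip":0.43,"xyz":[0.052,0,0.055],"dr":[0,-0.72,0]},{"grip":0.43,"xyz":[0.054,0,0.057],"dr":[0,-0.75,0]},{"grip":0.43,"xyz":[0.054,0,0.057],"dr":[0,-0.75,0]},{"grip":0.43,"xyz":[0.054,0,0.057],"dr":[0,-0.75,0]},{"grip":0.43,"xyz":[0.054,0,0.057],"dr":[0,-0.75,0]}]'
python3 log.py; python3 look.py t6; python3 - <<'E'
from h import *
im=ctrl.read_camera("side")[:,:,::-1]
cv2.imwrite("pics/s6.png",cv2.resize(im[100:300,230:460],None,fx=3,fy=3))
E
```

```text
time: 9.03
eef_pos: [0.5734, 0.1221, 0.343]
tcp_rot: [-0.572, 0.82, 0.0, -0.001]
contact_force: [1.0, 0.0, 0.2]
opening: 0.572
t 9.03 q [ 0.0369  0.0281  1.6659 -0.0004  1.4496  1.9615] p [0.5734 0.1221 0.343 ] op 0.572
fix p [-0.0506 -0.0076  0.343 ] toolaxes in fixture cols
 [[ 1.      0.0015  0.0012]
 [ 0.0015 -1.     -0.0018]
 [ 0.0012  0.0018 -1.    ]] 
F fix [-0.3643  0.8924  0.2145]
```

View pics/s6.png

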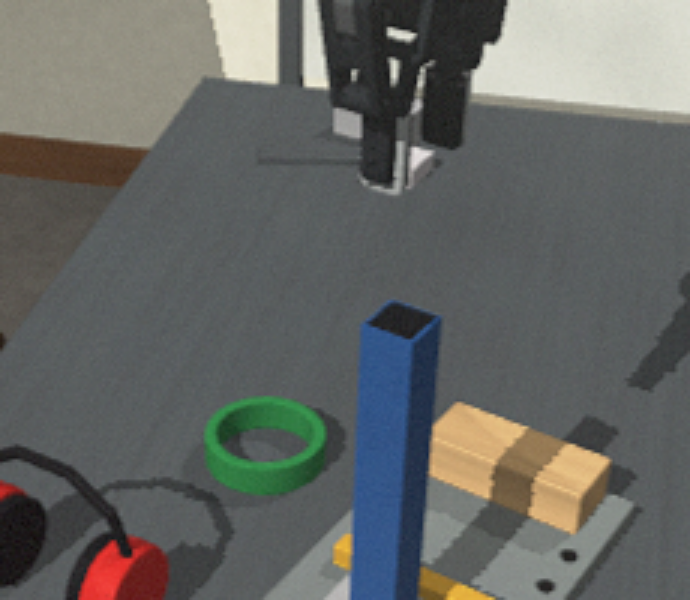

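```bash
cat > plan.py <<'E'
import numpy as np
kf,tf=np.pi/2,np.radians(70)
def cmd(k,dz=0,dx=0,h=.225):
    t=k/kf*tf
    M=np.array([-.006*np.sin(k)-.05*np.cos(k)+h*np.sin(k), .02+.05*np.sin(k)+h*np.cos(k)])
    return M+.02*np.array([-np.sin(t),-np.cos(t)]),t
def rows(ks):
    p0,t0=cmd(ks[0]);o=[]
    for k in ks[1:]:
        p,t=cmd(k);d=p-p0
        x=np.cos(-t0)*d[0]+np.sin(-t0)*d[1]; z=np.sin(-t0)*d[0]-np.cos(t0)*d[1]
        o.append((round(x,4),round(z,4),round(-(t-t0),3)))
    return o
if __name__=="__main__":
    print(cmd(0))
    K=np.radians([0,15,30,42,54,66,78,90])
    for a,b in zip(K[:-1],K[1:]):
        print(np.degrees(a),'->',np.degrees(b))
        print(','.join('{"grip":0.43,"xyz":[%g,0,%g],"dr":[0,%g,0]}'%r for r in rows(np.linspace(a,b,13))))
E
python3 plan.py
```

```text
(array([-0.05 ,  0.225]), np.float64(0.0))
0.0 -> 14.999999999999998
{"grip":0.43,"xyz":[0.0045,0,-0.001],"dr":[0,-0.017,0]},{"grip":0.43,"xyz":[0.0089,0,-0.002],"dr":[0,-0.034,0]},{"grip":0.43,"xyz":[0.0134,0,-0.0028],"dr":[0,-0.051,0]},{"grip":0.43,"xyz":[0.0179,0,-0.0035],"dr":[0,-0.068,0]},{"grip":0.43,"xyz":[0.0224,0,-0.0042],"dr":[0,-0.085,0]},{"grip":0.43,"xyz":[0.027,0,-0.0047],"dr":[0,-0.102,0]},{"grip":0.43,"xyz":[0.0315,0,-0.0051],"dr":[0,-0.119,0]},{"grip":0.43,"xyz":[0.0361,0,-0.0054],"dr":[0,-0.136,0]},{"grip":0.43,"xyz":[0.0406,0,-0.0057],"dr":[0,-0.153,0]},{"grip":0.43,"xyz":[0.0452,0,-0.0058],"dr":[0,-0.17,0]},{"grip":0.43,"xyz":[0.0498,0,-0.0058],"dr":[0,-0.187,0]},{"grip":0.43,"xyz":[0.0543,0,-0.0057],"dr":[0,-0.204,0]}
14.999999999999998 -> 29.999999999999996
{"grip":0.43,"xyz":[0.0045,0,-0.0007],"dr":[0,-0.017,0]},{"grip":0.43,"xyz":[0.009,0,-0.0014],"dr":[0,-0.034,0]},{"grip":0.43,"xyz":[0.0136,0,-0.0019],"dr":[0,-0.051,0]},{"grip":0.43,"xyz":[0.0181,0,-0.0023],"dr":[0,-0.068,0]},{"grip":0.43,"xyz":[0.0227,0,-0.0026],"dr":[0,-0.085,0]},{"grip":0.43,"xyz":[0.0273
[... 3110 characters left out ...]
r":[0,-0.163,0]}
78.0 -> 90.0
{"grip":0.43,"xyz":[0.0037,0,0.0004],"dr":[0,-0.014,0]},{"grip":0.43,"xyz":[0.0074,0,0.0008],"dr":[0,-0.027,0]},{"grip":0.43,"xyz":[0.0112,0,0.0014],"dr":[0,-0.041,0]},{"grip":0.43,"xyz":[0.0149,0,0.0019],"dr":[0,-0.054,0]},{"grip":0.43,"xyz":[0.0185,0,0.0026],"dr":[0,-0.068,0]},{"grip":0.43,"xyz":[0.0222,0,0.0033],"dr":[0,-0.081,0]},{"grip":0.43,"xyz":[0.0259,0,0.0041],"dr":[0,-0.095,0]},{"grip":0.43,"xyz":[0.0296,0,0.0049],"dr":[0,-0.109,0]},{"grip":0.43,"xyz":[0.0332,0,0.0058],"dr":[0,-0.122,0]},{"grip":0.43,"xyz":[0.0368,0,0.0068],"dr":[0,-0.136,0]},{"grip":0.43,"xyz":[0.0404,0,0.0078],"dr":[0,-0.149,0]},{"grip":0.43,"xyz":[0.044,0,0.0089],"dr":[0,-0.163,0]}
```

```bash
python3 -m jog '[{"grip":0.43,"xyz":[0.0006,0,0.015],"dr":[0,0,0]},{"grip":0.43,"xyz":[0.0006,0,0.035],"dr":[0,0,0]},{"grip":0.43,"xyz":[0.0006,0,0.05],"dr":[0,0,0]},{"grip":0.43,"xyz":[0.0006,0,0.063],"dr":[0,0,0]},{"grip":0.43,"xyz":[0.0006,0,0.075],"dr":[0,0,0]},{"grip":0.43,"xyz":[0.0006,0,0.085],"dr":[0,0,0]},{"grip":0.43,"xyz":[0.0006,0,0.085],"dr":[0,0,0]}]'
python3 log.py;python3 - <<'E'
from h import *
im=ctrl.read_camera("side")[:,:,::-1]
cv2.imwrite("pics/s7.png",cv2.resize(im[100:300,230:460],None,fx=3,fy=3))
E
```

```text
time: 9.72
eef_pos: [0.5722, 0.1212, 0.2561]
tcp_rot: [-0.572, 0.82, 0.001, -0.002]
contact_force: [-0.2, -0.7, -0.3]
opening: 0.571
t 9.72 q [ 0.0354  0.0732  1.7752 -0.0001  1.2978  1.96  ] p [0.5722 0.1212 0.2561] op 0.571
fix p [-0.0494 -0.0085  0.2561] toolaxes in fixture cols
 [[ 1.      0.0014  0.0019]
 [ 0.0014 -1.     -0.0043]
 [ 0.0018  0.0043 -1.    ]] 
F fix [ 0.7565  0.0257 -0.3373]
```

View pics/s7.png

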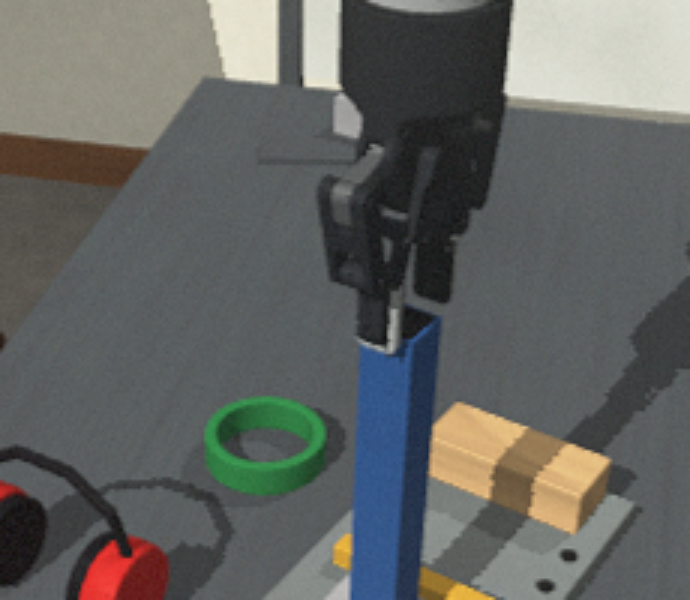

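```bash
python3 -m jog '[{"grip":0.43,"xyz":[0,-0.001,0.006],"dr":[0,0,0]},{"grip":0.43,"xyz":[0,-0.002,0.013],"dr":[0,0,0]},{"grip":0.43,"xyz":[0,-0.002,0.02],"dr":[0,0,0]},{"grip":0.43,"xyz":[0,-0.002,0.026],"dr":[0,0,0]},{"grip":0.43,"xyz":[0,-0.002,0.031],"dr":[0,0,0]},{"grip":0.43,"xyz":[0,-0.002,0.031],"dr":[0,0,0]}]'
python3 log.py
```

```text
time: 10.27
eef_pos: [0.5744, 0.1202, 0.2262]
tcp_rot: [-0.571, 0.821, 0.001, -0.001]
contact_force: [-1.2, 0.7, -0.7]
opening: 0.567
t 10.27 q [0.0335 0.0997 1.8021 0.     1.2425 1.9586] p [0.5744 0.1202 0.2262] op 0.567
fix p [-0.0492 -0.0061  0.2262] toolaxes in fixture cols
 [[ 1.      0.0009  0.001 ]
 [ 0.0009 -1.     -0.0026]
 [ 0.001   0.0026 -1.    ]] 
F fix [-0.2599 -1.4087 -0.7003]
```

No contact, well placed. Begin tipping.

```bash
python3 -m jog '[{"grip":0.43,"xyz":[0.0045,0,-0.001],"dr":[0,-0.017,0]},{"grip":0.43,"xyz":[0.0089,0,-0.002],"dr":[0,-0.034,0]},{"grip":0.43,"xyz":[0.0134,0,-0.0028],"dr":[0,-0.051,0]},{"grip":0.43,"xyz":[0.0179,0,-0.0035],"dr":[0,-0.068,0]},{"grip":0.43,"xyz":[0.0224,0,-0.0042],"dr":[0,-0.085,0]},{"grip":0.43,"xyz":[0.027,0,-0.0047],"dr":[0,-0.102,0]},{"grip":0.43,"xyz":[0.0315,0,-0.0051],"dr":[0,-0.119,0]},{"grip":0.43,"xyz":[0.0361,0,-0.0054],"dr":[0,-0.136,0]},{"grip":0.43,"xyz":[0.0406,0,-0.0057],"dr":[0,-0.153,0]},{"grip":0.43,"xyz":[0.0452,0,-0.0058],"dr":[0,-0.17,0]},{"grip":0.43,"xyz":[0.0498,0,-0.0058],"dr":[0,-0.187,0]},{"grip":0.43,"xyz":[0.0543,0,-0.0057],"dr":[0,-0.204,0]}]'
python3 log.py;python3 - <<'E'
from h import *
im=ctrl.read_camera("side")[:,:,::-1]
cv2.imwrite("pics/s8.png",cv2.resize(im[170:370,230:460],None,fx=3,fy=3))
E
```

```text
time: 11.27
eef_pos: [0.5565, 0.0689, 0.2342]
tcp_rot: [-0.568, 0.816, 0.058, 0.085]
contact_force: [0.2, 2.5, 1.8]
opening: 0.569
t 11.27 q [-0.1491 -0.0123  1.9132  0.2159  1.2052  1.7021] p [0.5565 0.0689 0.2342] op 0.569
fix p [ 0.0052 -0.005   0.2342] toolaxes in fixture cols
 [[ 0.9789  0.0009 -0.2046]
 [ 0.001  -1.      0.0007]
 [-0.2046 -0.0009 -0.9789]] 
F fix [-2.4346 -0.7118  1.8392]
```

View pics/s8.png

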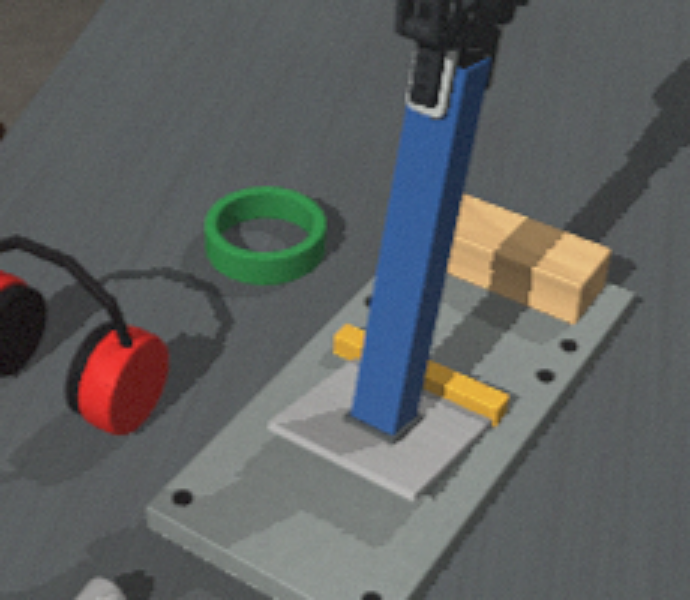

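Tipping as planned: the foot edge is against the bar, the tube is between the fingers, and the force is about 3 N. Continuing.

```bash
python3 -m jog '[{"grip":0.43,"xyz":[0.0045,0,-0.0007],"dr":[0,-0.017,0]},{"grip":0.43,"xyz":[0.009,0,-0.0014],"dr":[0,-0.034,0]},{"grip":0.43,"xyz":[0.0136,0,-0.0019],"dr":[0,-0.051,0]},{"grip":0.43,"xyz":[0.0181,0,-0.0023],"dr":[0,-0.068,0]},{"grip":0.43,"xyz":[0.0227,0,-0.0026],"dr":[0,-0.085,0]},{"grip":0.43,"xyz":[0.0273,0,-0.0028],"dr":[0,-0.102,0]},{"grip":0.43,"xyz":[0.0318,0,-0.0029],"dr":[0,-0.119,0]},{"grip":0.43,"xyz":[0.0364,0,-0.0029],"dr":[0,-0.136,0]},{"grip":0.43,"xyz":[0.041,0,-0.0028],"dr":[0,-0.153,0]},{"grip":0.43,"xyz":[0.0455,0,-0.0026],"dr":[0,-0.17,0]},{"grip":0.43,"xyz":[0.0501,0,-0.0023],"dr":[0,-0.187,0]},{"grip":0.43,"xyz":[0.0547,0,-0.0019],"dr":[0,-0.204,0]}]'
python3 log.py;python3 - <<'E'
from h import *
im=ctrl.read_camera("side")[:,:,::-1]
cv2.imwrite("pics/s9.png",cv2.resize(im[170:370,230:460],None,fx=3,fy=3))
E
```

```text
time: 12.32
eef_pos: [0.5374, 0.0183, 0.2242]
tcp_rot: [-0.56, 0.803, 0.116, 0.167]
contact_force: [0.2, 0.8, 1.8]
opening: 0.57
t 12.32 q [-0.3474 -0.0596  2.0068  0.437   1.2244  1.4209] p [0.5374 0.0183 0.2242] op 0.57
fix p [ 0.0593 -0.0053  0.2242] toolaxes in fixture cols
 [[ 0.9173  0.0011 -0.3981]
 [ 0.0009 -1.     -0.0007]
 [-0.3981  0.0003 -0.9173]] 
F fix [-0.7766 -0.1264  1.8227]
```

View pics/s9.png

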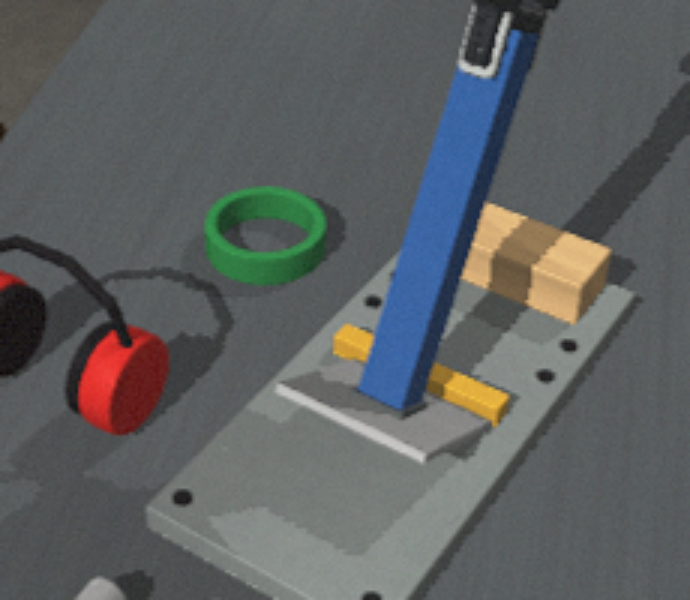

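```bash
python3 -m jog '[{"grip":0.43,"xyz":[0.0037,0,-0.0003],"dr":[0,-0.014,0]},{"grip":0.43,"xyz":[0.0073,0,-0.0006],"dr":[0,-0.027,0]},{"grip":0.43,"xyz":[0.011,0,-0.0008],"dr":[0,-0.041,0]},{"grip":0.43,"xyz":[0.0146,0,-0.001],"dr":[0,-0.054,0]},{"grip":0.43,"xyz":[0.0183,0,-0.0011],"dr":[0,-0.068,0]},{"grip":0.43,"xyz":[0.022,0,-0.0011],"dr":[0,-0.081,0]},{"grip":0.43,"xyz":[0.0257,0,-0.001],"dr":[0,-0.095,0]},{"grip":0.43,"xyz":[0.0293,0,-0.0009],"dr":[0,-0.109,0]},{"grip":0.43,"xyz":[0.033,0,-0.0007],"dr":[0,-0.122,0]},{"grip":0.43,"xyz":[0.0367,0,-0.0004],"dr":[0,-0.136,0]},{"grip":0.43,"xyz":[0.0403,0,-0.0001],"dr":[0,-0.149,0]},{"grip":0.43,"xyz":[0.044,0,0.0003],"dr":[0,-0.163,0]}]'
python3 log.py;python3 - <<'E'
from h import *
im=ctrl.read_camera("side")[:,:,::-1]
cv2.imwrite("pics/s10.png",cv2.resize(im[170:370,230:460],None,fx=3,fy=3))
E
```

```text
time: 13.37
eef_pos: [0.5236, -0.0194, 0.2066]
tcp_rot: [-0.548, 0.787, 0.161, 0.232]
contact_force: [0.1, 0.3, 0.4]
opening: 0.571
t 13.37 q [-0.5009 -0.0422  2.0614  0.5947  1.2732  1.2011] p [ 0.5236 -0.0194  0.2066] op 0.571
fix p [ 0.0994 -0.0052  0.2066] toolaxes in fixture cols
 [[ 0.8407  0.0009 -0.5415]
 [ 0.0008 -1.     -0.0004]
 [-0.5415 -0.0001 -0.8407]] 
F fix [-0.3067 -0.038   0.4269]
```

View pics/s10.png

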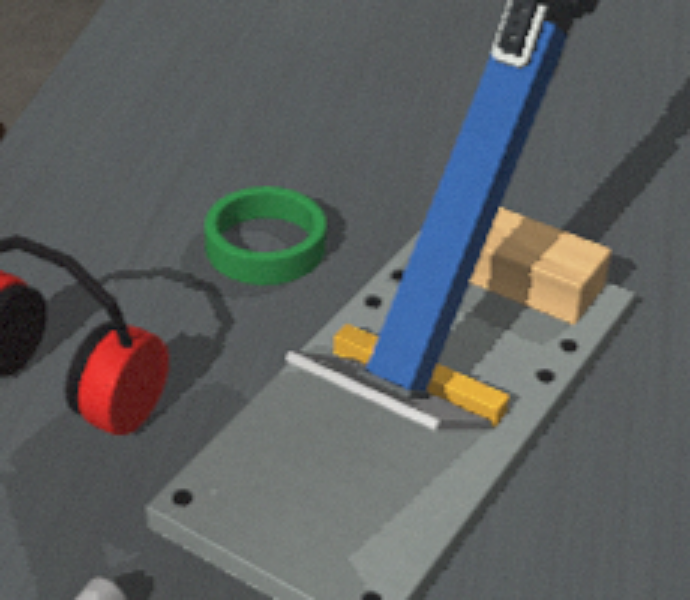

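```bash
python3 -m jog '[{"grip":0.43,"xyz":[0.0018,0,0],"dr":[0,-0.007,0]},{"grip":0.43,"xyz":[0.0037,0,-0.0001],"dr":[0,-0.014,0]},{"grip":0.43,"xyz":[0.0055,0,-0.0001],"dr":[0,-0.02,0]},{"grip":0.43,"xyz":[0.0074,0,-0.0002],"dr":[0,-0.027,0]},{"grip":0.43,"xyz":[0.0092,0,-0.0002],"dr":[0,-0.034,0]},{"grip":0.43,"xyz":[0.0111,0,-0.0003],"dr":[0,-0.041,0]},{"grip":0.43,"xyz":[0.0129,0,-0.0002],"dr":[0,-0.047,0]},{"grip":0.43,"xyz":[0.0147,0,-0.0002],"dr":[0,-0.054,0]},{"grip":0.43,"xyz":[0.0166,0,-0.0001],"dr":[0,-0.061,0]},{"grip":0.43,"xyz":[0.0184,0,-0.0001],"dr":[0,-0.068,0]},{"grip":0.43,"xyz":[0.0203,0,0],"dr":[0,-0.075,0]},{"grip":0.43,"xyz":[0.0221,0,0.0001],"dr":[0,-0.081,0]}]'
python3 log.py | tail -1
python3 -m jog '[{"grip":0.43,"xyz":[0.0018,0,0.0001],"dr":[0,-0.007,0]},{"grip":0.43,"xyz":[0.0037,0,0.0001],"dr":[0,-0.014,0]},{"grip":0.43,"xyz":[0.0055,0,0.0001],"dr":[0,-0.02,0]},{"grip":0.43,"xyz":[0.0074,0,0.0002],"dr":[0,-0.027,0]},{"grip":0.43,"xyz":[0.0092,0,0.0003],"dr":[0,-0.034,0]},{"grip":0.43,"xyz":[0.0111,0,0.0004],"dr":[0,-0.041,0]},{"grip":0.43,"xyz":[0.0129,0,0.0005],"dr":[0,-0.047,0]},{"grip":0.43,"xyz":[0.0148,0,0.0006],"dr":[0,-0.054,0]},{"grip":0.43,"xyz":[0.0166,0,0.0007],"dr":[0,-0.061,0]},{"grip":0.43,"xyz":[0.0184,0,0.0008],"dr":[0,-0.068,0]},{"grip":0.43,"xyz":[0.0203,0,0.001],"dr":[0,-0.075,0]},{"grip":0.43,"xyz":[0.0221,0,0.0011],"dr":[0,-0.082,0]}]'
python3 log.py;python3 - <<'E'
from h import *
im=ctrl.read_camera("side")[:,:,::-1]
cv2.imwrite("pics/s11.png",cv2.resize(im[170:370,230:460],None,fx=3,fy=3))
E
```

```text
time: 14.42
eef_pos: [0.5172, -0.0366, 0.1945]
tcp_rot: [-0.541, 0.777, 0.183, 0.263]
contact_force: [0.3, 0.2, 0.0]
opening: 0.569
F fix [-0.2961  0.2592  0.0464]
time: 15.42
eef_pos: [0.5113, -0.0524, 0.1803]
tcp_rot: [-0.533, 0.766, 0.205, 0.295]
contact_force: [0.3, 0.7, -0.5]
opening: 0.57
t 15.42 q [-0.6356  0.0279  2.0951  0.7232  1.338   0.9983] p [ 0.5113 -0.0524  0.1803] op 0.57
fix p [ 0.1346 -0.0052  0.1803] toolaxes in fixture cols
 [[ 0.7421  0.001  -0.6703]
 [ 0.0007 -1.     -0.0007]
 [-0.6703  0.     -0.7421]] 
F fix [-0.7783  0.0307 -0.4805]
```

View pics/s11.png

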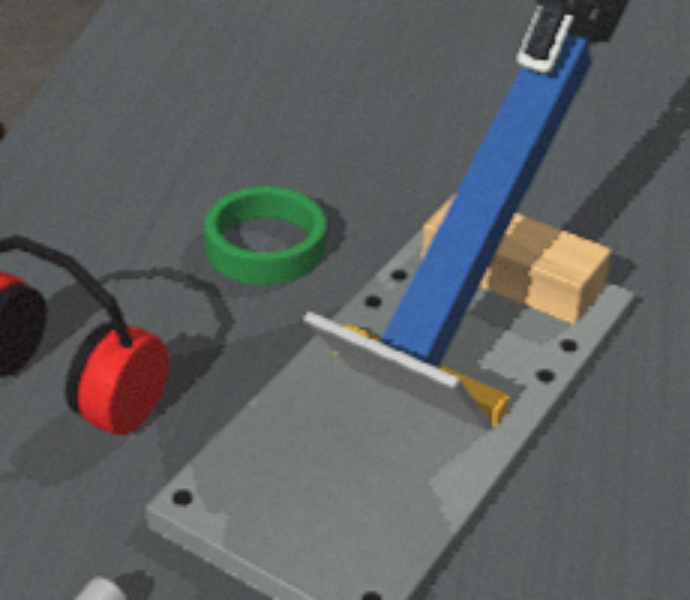

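```bash
python3 -c "
from plan import *
print(cmd(np.radians(54)))"
```

```text
(array([0.13440285, 0.17783963]), np.float64(0.7330382858376183))
```

```bash
python3 -m jog '[{"grip":0.43,"xyz":[0.0037,0,0],"dr":[0,-0.014,0]},{"grip":0.43,"xyz":[0.0074,0,0.0001],"dr":[0,-0.027,0]},{"grip":0.43,"xyz":[0.0111,0,0.0003],"dr":[0,-0.041,0]},{"grip":0.43,"xyz":[0.0148,0,0.0005],"dr":[0,-0.054,0]},{"grip":0.43,"xyz":[0.0185,0,0.0008],"dr":[0,-0.068,0]},{"grip":0.43,"xyz":[0.0222,0,0.0012],"dr":[0,-0.081,0]},{"grip":0.43,"xyz":[0.0259,0,0.0016],"dr":[0,-0.095,0]},{"grip":0.43,"xyz":[0.0296,0,0.0021],"dr":[0,-0.109,0]},{"grip":0.43,"xyz":[0.0333,0,0.0027],"dr":[0,-0.122,0]},{"grip":0.43,"xyz":[0.0369,0,0.0033],"dr":[0,-0.136,0]},{"grip":0.43,"xyz":[0.0406,0,0.004],"dr":[0,-0.149,0]},{"grip":0.43,"xyz":[0.0443,0,0.0047],"dr":[0,-0.163,0]}]'
python3 log.py;python3 - <<'E'
from h import *
im=ctrl.read_camera("side")[:,:,::-1]
cv2.imwrite("pics/s12.png",im[60:480,150:640])
E
```

```text
time: 16.47
eef_pos: [0.501, -0.0803, 0.147]
tcp_rot: [-0.515, 0.739, 0.248, 0.356]
contact_force: [-0.4, -0.6, -1.0]
opening: 0.573
t 16.47 q [-0.7462  0.1471  2.1043  0.8217  1.4104  0.8148] p [ 0.501  -0.0803  0.147 ] op 0.573
fix p [ 0.1644 -0.0052  0.147 ] toolaxes in fixture cols
 [[ 0.623   0.001  -0.7823]
 [ 0.0006 -1.     -0.0008]
 [-0.7823  0.     -0.623 ]] 
F fix [ 0.6647 -0.169  -0.9801]
```

View pics/s12.png

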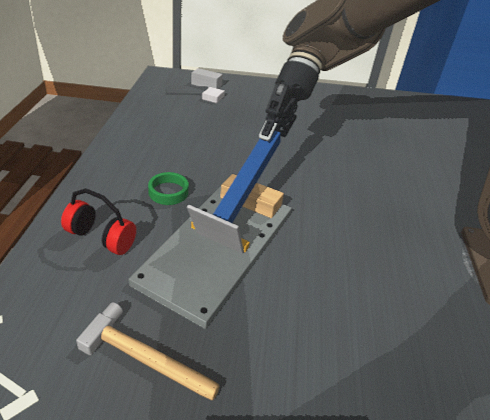

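```bash
python3 -m jog '[{"grip":0.43,"xyz":[0.0037,0,0.0002],"dr":[0,-0.014,0]},{"grip":0.43,"xyz":[0.0074,0,0.0005],"dr":[0,-0.027,0]},{"grip":0.43,"xyz":[0.0112,0,0.0008],"dr":[0,-0.041,0]},{"grip":0.43,"xyz":[0.0149,0,0.0013],"dr":[0,-0.054,0]},{"grip":0.43,"xyz":[0.0186,0,0.0017],"dr":[0,-0.068,0]},{"grip":0.43,"xyz":[0.0223,0,0.0023],"dr":[0,-0.081,0]},{"grip":0.43,"xyz":[0.0259,0,0.0029],"dr":[0,-0.095,0]},{"grip":0.43,"xyz":[0.0296,0,0.0035],"dr":[0,-0.109,0]},{"grip":0.43,"xyz":[0.0333,0,0.0043],"dr":[0,-0.122,0]},{"grip":0.43,"xyz":[0.0369,0,0.0051],"dr":[0,-0.136,0]},{"grip":0.43,"xyz":[0.0406,0,0.0059],"dr":[0,-0.149,0]},{"grip":0.43,"xyz":[0.0442,0,0.0069],"dr":[0,-0.163,0]}]'
python3 log.py;python3 - <<'E'
from h import *
im=ctrl.read_camera("side")[:,:,::-1]
cv2.imwrite("pics/s13.png",cv2.resize(im[110:310,270:500],None,fx=3,fy=3))
E
```

```text
time: 17.52
eef_pos: [0.4933, -0.1011, 0.1081]
tcp_rot: [-0.493, 0.708, 0.289, 0.415]
contact_force: [-0.3, -0.5, -2.6]
opening: 0.57
t 17.52 q [-0.8272  0.3043  2.0881  0.8948  1.4843  0.6542] p [ 0.4933 -0.1011  0.1081] op 0.57
fix p [ 0.1865 -0.0051  0.1081] toolaxes in fixture cols
 [[ 0.4878  0.001  -0.873 ]
 [ 0.0005 -1.     -0.0008]
 [-0.873  -0.     -0.4878]] 
F fix [ 0.5913 -0.0657 -2.565 ]
```

View pics/s13.png

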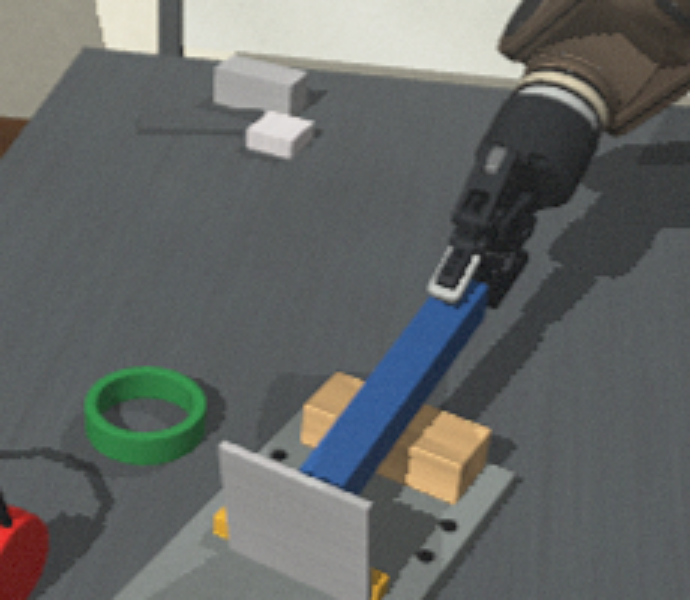

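```bash
python3 -m jog '[{"grip":0.43,"xyz":[0.0037,0,0.0004],"dr":[0,-0.014,0]},{"grip":0.43,"xyz":[0.0074,0,0.0008],"dr":[0,-0.027,0]},{"grip":0.43,"xyz":[0.0112,0,0.0014],"dr":[0,-0.041,0]},{"grip":0.43,"xyz":[0.0149,0,0.0019],"dr":[0,-0.054,0]},{"grip":0.43,"xyz":[0.0185,0,0.0026],"dr":[0,-0.068,0]},{"grip":0.43,"xyz":[0.0222,0,0.0033],"dr":[0,-0.081,0]},{"grip":0.43,"xyz":[0.0259,0,0.0041],"dr":[0,-0.095,0]},{"grip":0.43,"xyz":[0.0296,0,0.0049],"dr":[0,-0.109,0]},{"grip":0.43,"xyz":[0.0314,0,0.0053],"dr":[0,-0.115,0]},{"grip":0.43,"xyz":[0.0332,0,0.0058],"dr":[0,-0.122,0]},{"grip":0.43,"xyz":[0.035,0,0.0063],"dr":[0,-0.129,0]},{"grip":0.43,"xyz":[0.0368,0,0.0068],"dr":[0,-0.136,0]}]'
python3 log.py;python3 - <<'E'
from h import *
im=ctrl.read_camera("side")[:,:,::-1]
cv2.imwrite("pics/s14.png",cv2.resize(im[110:310,270:500],None,fx=3,fy=3))
E
```

```text
time: 18.57
eef_pos: [0.4892, -0.1123, 0.0729]
tcp_rot: [-0.472, 0.678, 0.322, 0.462]
contact_force: [0.0, 1.0, -2.9]
opening: 0.565
t 18.57 q [-0.8724  0.454   2.0563  0.942   1.5478  0.5382] p [ 0.4892 -0.1123  0.0729] op 0.565
fix p [ 0.1985 -0.0051  0.0729] toolaxes in fixture cols
 [[ 0.3655  0.0012 -0.9308]
 [ 0.0005 -1.     -0.0011]
 [-0.9308 -0.0001 -0.3655]] 
F fix [-0.9011 -0.327  -2.916 ]
```

View pics/s14.png

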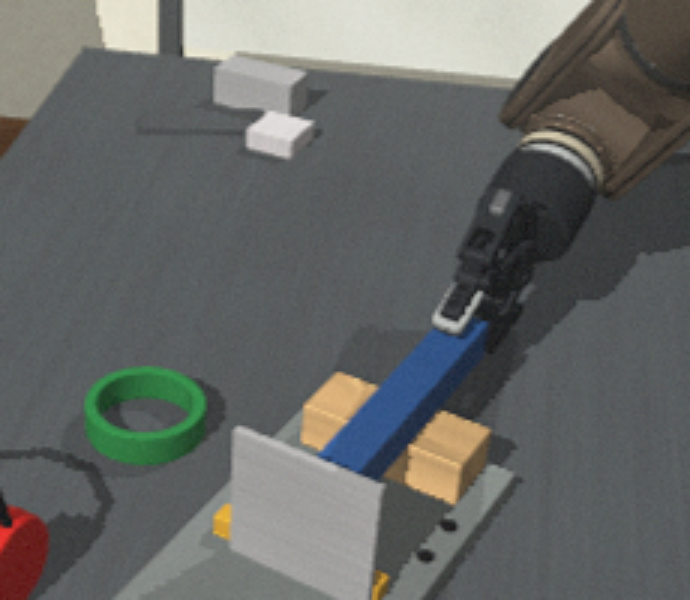

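```bash
python3 -m jog '[{"grip":0.43,"xyz":[0.0009,0,0.0004],"dr":[0,0,0]},{"grip":0.43,"xyz":[0.0018,0,0.0007],"dr":[0,0,0]},{"grip":0.43,"xyz":[0.0028,0,0.0011],"dr":[0,0,0]},{"grip":0.43,"xyz":[0.0037,0,0.0014],"dr":[0,0,0]},{"grip":0.43,"xyz":[0.0046,0,0.0018],"dr":[0,0,0]},{"grip":0.43,"xyz":[0.0056,0,0.0022],"dr":[0,0,0]},{"grip":0.43,"xyz":[0.0056,0,0.0022],"dr":[0,0,0]}]'
python3 log.py|tail -1
python3 -m jog '[{"grip":0.43,"xyz":[0.0009,0,0.0004],"dr":[0,0,0]},{"grip":0.43,"xyz":[0.0018,0,0.0007],"dr":[0,0,0]},{"grip":0.43,"xyz":[0.0028,0,0.0011],"dr":[0,0,0]},{"grip":0.43,"xyz":[0.0037,0,0.0014],"dr":[0,0,0]},{"grip":0.43,"xyz":[0.0037,0,0.0014],"dr":[0,0,0]}]'
python3 log.py
python3 - <<'E'
from h import *
im=ctrl.read_camera("side")[:,:,::-1]
cv2.imwrite("pics/s15.png",cv2.resize(im[110:310,270:500],None,fx=3,fy=3))
E
```

```text
time: 19.2
eef_pos: [0.4893, -0.1121, 0.0673]
tcp_rot: [-0.472, 0.678, 0.322, 0.462]
contact_force: [0.2, -1.4, -0.5]
opening: 0.57
F fix [ 1.2079  0.7117 -0.5216]
time: 19.62
eef_pos: [0.4891, -0.1122, 0.0629]
tcp_rot: [-0.472, 0.678, 0.322, 0.462]
contact_force: [0.0, 0.8, -0.2]
opening: 0.57
t 19.62 q [-0.8723  0.4755  2.0529  0.9423  1.5369  0.5241] p [ 0.4891 -0.1122  0.0629] op 0.57
fix p [ 0.1984 -0.0052  0.0629] toolaxes in fixture cols
 [[ 0.3659  0.001  -0.9307]
 [ 0.0001 -1.     -0.0011]
 [-0.9307  0.0003 -0.3659]] 
F fix [-0.7341 -0.24   -0.1587]
```

View pics/s15.png

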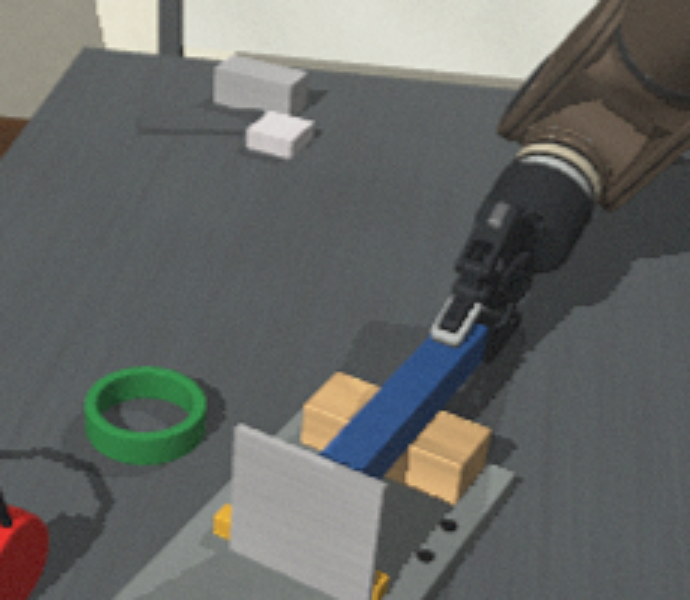

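```bash
python3 -m jog '[{"grip":0.33,"xyz":[0,0,0],"dr":[0,0,0]},{"grip":0.33,"xyz":[0,0,0],"dr":[0,0,0]},{"grip":0.33,"xyz":[0,0,-0.003],"dr":[0,0,0]},{"grip":0.33,"xyz":[0,0,-0.008],"dr":[0,0,0]},{"grip":0.33,"xyz":[0,0,-0.015],"dr":[0,0,0]},{"grip":0.33,"xyz":[0,0,-0.025],"dr":[0,0,0]},{"grip":0.33,"xyz":[0,0,-0.04],"dr":[0,0,0]},{"grip":0.33,"xyz":[0,0,-0.06],"dr":[0,0,0]},{"grip":0.33,"xyz":[0,0,-0.08],"dr":[0,0,0]},{"grip":0.33,"xyz":[0,0,-0.1],"dr":[0,0,0]},{"grip":0.33,"xyz":[0,0,-0.12],"dr":[0,0,0]},{"grip":0.33,"xyz":[0,0,-0.12],"dr":[0,0,0]}]'
python3 log.py
python3 - <<'E'
from h import *
im=ctrl.read_camera("side")[:,:,::-1]
cv2.imwrite("pics/s16.png",cv2.resize(im[110:310,270:500],None,fx=3,fy=3))
E
python3 look.py t16
```

```text
time: 20.67
eef_pos: [0.4505, -0.2222, 0.109]
tcp_rot: [-0.473, 0.679, 0.318, 0.462]
contact_force: [0.6, 0.1, -0.4]
opening: 0.671
t 20.67 q [-1.0489  0.4541  1.949   0.8082  1.6953  0.5462] p [ 0.4505 -0.2222  0.109 ] op 0.671
fix p [ 0.315  -0.0031  0.109 ] toolaxes in fixture cols
 [[ 0.3697 -0.0031 -0.9292]
 [ 0.0032 -1.      0.0047]
 [-0.9292 -0.0047 -0.3697]] 
F fix [-0.3199  0.5423 -0.3927]
```

View pics/s16.png

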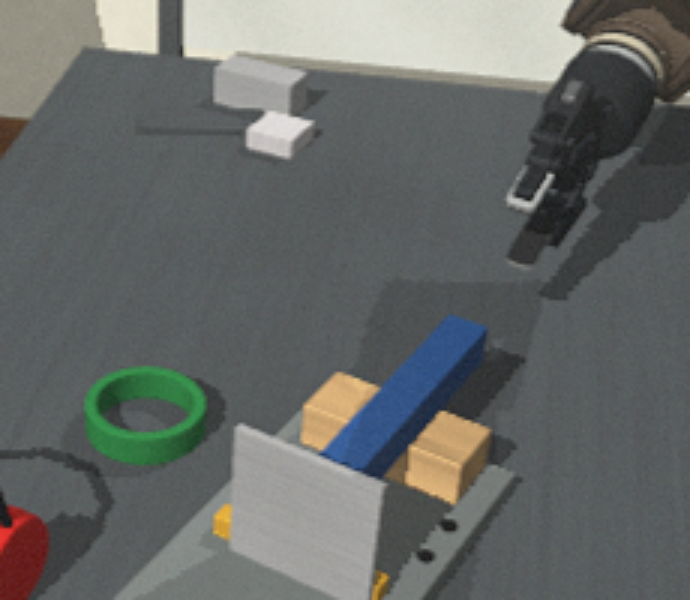

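View pics/t16.png

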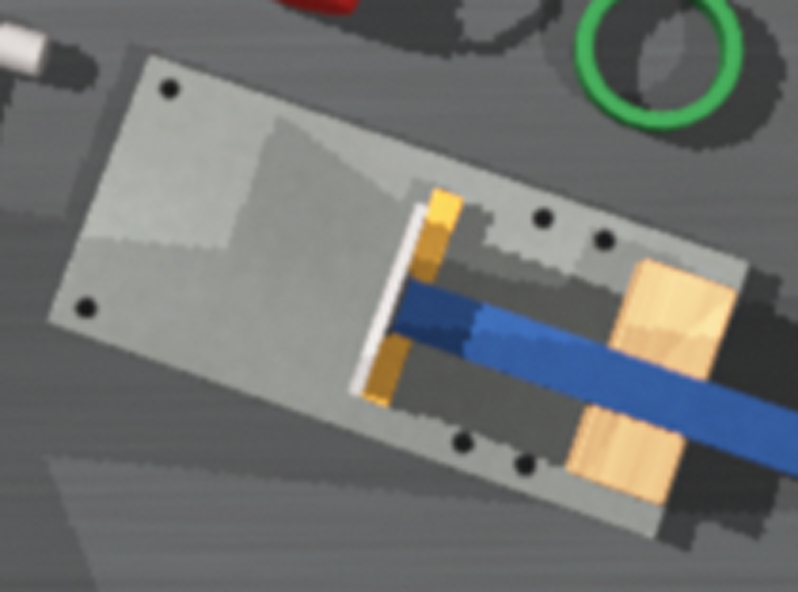

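```bash
python3 -m jog '[{"grip":0.33,"xyz":[0,0,-0.02],"dr":[0,0,0]},{"grip":0.33,"xyz":[0,0,-0.05],"dr":[0,0,0]},{"grip":0.33,"xyz":[0,0,-0.08],"dr":[0,0,0]},{"grip":0.33,"xyz":[0,0,-0.1],"dr":[0,0,0]},{"grip":0.33,"xyz":[0,0,-0.1],"dr":[0,0,0]},{"grip":0.33,"xyz":[0,0,-0.1],"dr":[0,0,0]}]'
python3 - <<'E'
from h import *
from kin import B,FO
im=ctrl.read_camera("top").copy(); cv2.imwrite("pics/t17.png",im[:,:,::-1])
def F(u,v,z): return (B@(ray("top",(u,v),z)-FO)).round(4)
for x,y in[(414,205),(349,394)]: print('foot rear face top', F(x/3.8+240,y/3.7+205,.12))
m,cs=mask(im,(100,120,40),(125,255,255)); c=cs[0]
b=cv2.boxPoints(cv2.minAreaRect(c)); print(b.round(1).tolist())
for p in b: print(F(p[0],p[1],.085))
ims=ctrl.read_camera("side"); cv2.imwrite("pics/s17.png",ims[:,:,::-1])
E
```

```text
time: 21.27
eef_pos: [0.4181, -0.3043, 0.1434]
tcp_rot: [-0.472, 0.678, 0.322, 0.462]
contact_force: [0.3, 0.9, -1.1]
opening: 0.668
foot rear face top [-0.0071  0.0414  0.12  ]
foot rear face top [-0.0052 -0.0579  0.12  ]
[[342.6000061035156, 294.79998779296875], [348.3999938964844, 279.0], [463.70001220703125, 321.0], [458.0, 336.70001220703125]]
[ 0.0034 -0.0222  0.085 ]
[0.0036 0.0098 0.085 ]
[0.2346 0.0093 0.085 ]
[ 0.2335 -0.0222  0.085 ]
```

View pics/t17.png

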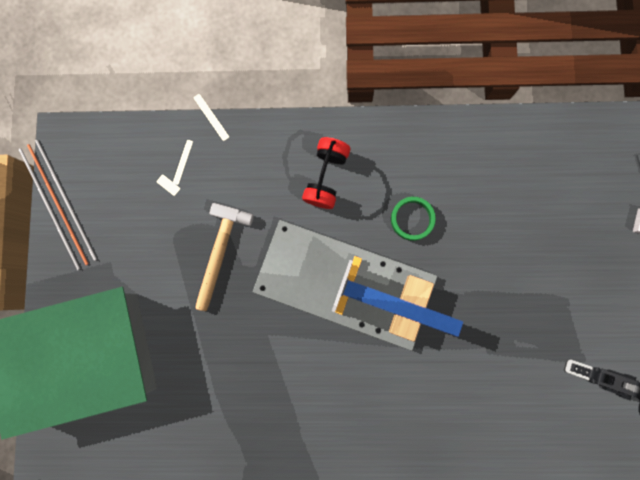

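View pics/s17.png

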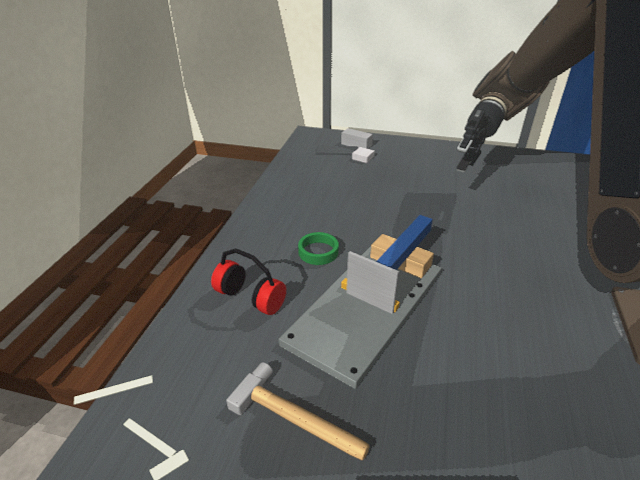

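Post x ≈ -6 mm, y ≈ -6 to -8 mm, and its top is at x ≈ 234 mm. It lies level and along the fixture; the other objects haven't moved and the gripper is clear.

```bash
python3 -c "
from plant import ctrl
print(ctrl.sign_off())"
```

```text
the job is handed in; nothing more can be done
None
```

The post is lying on its side along the fixture, with the tube on the wooden rest and the foot plate against the stop. The job is handed in; sign-off gave no verdict.

**How it was done:**
- I pushed the post upright to the stop with closed fingertips low on the tube. The push force peaked at about 8 N in the readings.
- I then put the part-open jaws loosely around the tube top, about 48 mm apart for a 30 mm tube. The rear finger tipped the post past balance and the front finger held it from there down to the rest, over about 8 s. I read about 3 N at most while it was coming down.
- I backed the gripper out along its own axis and finished at about 21 s of the 69 s allowed.

**Last checks (fixture frame):**

| Check | Measured | Required |
|---|---|---|
| Foot underside x | about -6 mm | -14 to +2 mm |
| Post y | about -6 to -8 mm | within ±30 mm |
| Tube end x | about 234 mm | above 200 mm |
| Tube in line with the fixture | within about 1° | within 7° |

- **Not measured:** I judged level from the pictures only. The tube sits on the rest, with no separate height measurement.
- **Other objects:** the ear defenders, tape roll and hammer look the same in the pictures as at the start.
- **Clearance:** the gripper ended about 0.2 m past the tube end, touching nothing.
- **Disagreements:** no check failed. My picture measurements agreed with each other to about 2 mm.

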